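# Refit the washed front roller in the rind-brushing machine

### The arm

A 6-joint arm with a two-finger parallel gripper is mounted at the origin on the work surface. World frame = base frame: x ahead of the robot, y to its left, z up, the work surface at z = 0. Lengths are in m, angles in rad, forces in N, time in s.
With the tool pointing down it reaches from about 0.35 to 0.85 m from the base axis. Payload 8.1 kg.
Tool frame: the origin (TCP) lies midway between the tips of the shut fingers; the grasp point (between the pads) lies 19 mm behind it (robot.tcp_to_grasp is the distance from the TCP to the grasp point, in m); x points along the fingers, y is the direction in which the jaws open and shut, and the axes are right-handed (so a half turn about x gives the same grasp; the last joint's range is limited). The gripper opens to 93 mm and grips with 3 to 60 N. Pads are 15 mm wide; open, the fingers measure 128 mm over their backs; the gripper's body (75 mm by 188 mm) begins 65 mm behind the grasp point.
Start: joints at [-1.435, 0.13, 1.488, -0, 1.523, -0.085], TCP at [0.131, -0.585, 0.191] pointing down, gripper open.
Joint ranges: [-2.96, 2.96], [-0.89, 2.26], [0.02, 2.5], [-1.34, 4.48], [0, 2.73], [-2.66, 2.66]. Speed limits (rad/s): [2.39, 2.39, 2.79, 3.14, 3.14, 3.14].

### API

Orientations are given as a rotation vector (axis times angle).
In Python, from plant import robot gives the robot as it stands.
- The arm moves only by the tool play_rows, never from a script. Its argument "plan" is a list of rows, each an object with "slide": the shift along the world's x, y, z as a fraction of full scale, a list of three; "roll": the turn about the world's z as a fraction of full scale; "fingers": the gripper command: -1 is shut, 1 is fully open, values between are in proportion. A call has 1 to 20 rows; each row shifts and turns the commanded pose from where the row before left it; what a row does not reach is not made up. Full scale, the value 1, is 30 mm for a shift and 8 degrees for a turn. A row lasts 1/8 s, in which the tool goes at most 62.5 mm and 10.7 degrees, less where a joint would pass 70% of its speed; a pose out of reach is approached as far as the arm can. A call with a number of a shift or a turn outside -1 to 1 is refused whole. A call with a gripper value outside its range is refused whole. The fingers move at their own pace and stop on an object; "squeeze" is the grip in N (left out, the last holds). Time passes only in rows, so rows that do not move let the fingers close. It gives the time, the measured TCP pose, the force and the opening at its end, in the units of the state.
- robot.read_state(): the state, without advancing time (a new reading comes with each control period).
- robot.read_camera(name): name is "scene" or "top" or "wrist"; returns the picture (384x512x3 uint8, red, green, blue); there is no depth.
- robot.get_calibration(name): a dict with "fx", "fy", "cx", "cy" (pixels), "R" (3x3) and "t" (3): a world point X has camera coordinates R X + t; the wrist camera has in their place "T_tool_cam" (4x4, takes a point from camera to tool coordinates, whose origin is the TCP and whose axes are the tool frame's). Camera axes: x right, y down, z forward; pixel columns grow to the right and rows downward; lengths in m; the calibration is good to about 2 mm. A picture is of the moment at which its call begins: read the wrist's pose just before it. get_calibration takes no time and is no camera call.
- robot.close_job(): hands the job in, once; it reports no verdict.
Trained networks look in the newest picture that a camera, given by its name, has taken for a name from the list of things; names that differ only in an ending like _2 or _b are one class to them, and where a whole thing is asked for, a point or a joint stands for the part that bears it (a point fixed in the world has none). Each returns a list of dicts, best first, with "p" (0 to 1); they miss things now and then, are a little off and sometimes report something else, mostly with a low value. They report only what shows in the picture. A call takes as long as a camera call. They do not tell look-alikes from the thing itself.
- robot.boxes_of(camera, target): "extent" ([centre column, centre row, width, height] in pixels, round what is visible of it).
- robot.regions_of(camera, target): "region" (384x512 bool, what is visible of it) and "extent" ([centre column, centre row, width, height] in pixels, round what is visible of it).
- robot.mark_of(camera, target): "point" ([column, row] in pixels: a listed point, or the origin of a listed thing).
The state is a dict: "t": time; "q": joint angles; "dq": joint speeds; "joint_torque": joint torques, N m; "tool_pos": TCP position; "orientation": TCP orientation; "force": force on the tool from outside, world axes, zero at the start; "wrist_torque": the same for the moment, N m; "opening": finger opening in m.
Only numpy, scipy, OpenCV 4.12 (cv2) and the standard library are available. Lean on these libraries where they do the work, as an engineer would, in place of code of your own. Each camera call takes 0.05 s, during which the arm holds its last target.

### The job

The front roller of the cheese-brushing machine has been washed and lies on the draining stand: put it back in the machine's empty front slots, disc end at the gearbox. Lower it until the disc's notch has dropped over the drive pin and both journals rest fully down in their slots, keeping hold of it until both ends are down, then let go; if it stops high at the drive end, rock it gently about its axis to find the pin instead of forcing or dropping it. Leave the other things on the bench where they are.

Things in the scene. Friction and masses are not known exactly. Their poses are not given: they have to be found in the camera images.
- roller: washed steel roller, 0.5 to 0.75 kg, lying level. Origin on its axis, mid tube; y along the axis to the disc (drive) end. Tube 36 mm thick, y = -78 to 78 mm, with black rubber tyres 48 mm thick at y = 54 to 76 and -76 to -54; bare between them, for gripping. Balance point near y = 20 mm. Journals 12 mm thick: y = -78 to -108 (plain end) and 78 to 103 (drive end)
- journal_plain (a point): on the roller's axis, middle of the plain journal's bearing length (roller y = -91 mm)
- journal_drive (a point): on the roller's axis, middle of the drive journal's bearing length (roller y = 91 mm)
- notch (a point): middle of the notch in the steel driver disc on the roller's drive end, 29 mm off the axis towards the roller's -z (straight down on the stand). Disc 70 mm in diameter, 10 mm thick (roller y = 103 to 113 mm); one open notch in its rim, 11 mm wide inside, 12 mm at the rim, 12 mm deep; turns with the roller
- machine: fixed steel rind-brushing machine. Origin on the bench under the middle of the empty front roller place; x to its back, y to its gearbox, z up. Cheeks 12 mm thick at y = -91 and 91 mm carry the rollers; slots open upwards. A like rear roller sits 120 mm farther back at the same height. Grey gearbox from y = 138 mm, top at 154 mm. A brush arm is swung out behind (x over 150, up to 170 mm high)
- seat_plain (a point): where the plain journal's axis lies when fully down, 115 mm above the bench, middle of the front slot away from the gearbox. Both slots: white nylon, 14 mm thick along y, 14 mm wide, flat floor 6 mm below this point, straight to 10 mm above it, then flaring to 30 mm at the mouth, 22 mm above it. The roller has about 5 mm end play either way
- seat_drive (a point): where the drive journal's axis lies when fully down, 115 mm above the bench, middle of the front slot on the gearbox side; shape as the other slot. Pressing with the drive end blocked by the pin swings the roller a little in the fingers, drive end up: grip firmly towards the drive end, press lightly (5 to 10 N) and level it again before the next try
- drive_centre (a point): centre of the drive plate's face, on the seated roller's axis (machine y = 119.5 mm); plate 72 mm in diameter. A drive pin 8 mm thick sticks out 18 mm to the roller, 29 mm below this centre, but stopped anywhere within 0.5 rad (29 deg) either side of straight down; held stiffly, angle not reported
- drive_axis (a point): same axis, at the disc's place (machine y = 108 mm). The notch drops over the pin only with the roller turned about its axis as far as the pin, within some 0.1 rad (notch leaning to the machine's back if the pin does). Otherwise the disc's rim lands on the pin and the drive end stays 7 to 10 mm high: lift a little, rock to another angle, try again
- stand: white plastic draining stand, 110 x 212 mm, fixed; origin under its middle, y along the roller. Two uprights 10 mm thick at y = -90 and 90 mm carry the journals in open V notches, axis 78 mm above the bench, tips of the V 12 mm above the axis
- cheese: bystander: cheese wheel, 178 mm in diameter, 80 mm tall, origin under its middle
- brush: bystander: wooden hand brush lying bristles down, 170 x 52 x 40 mm, origin under its middle
- bowl: bystander: steel bowl, 150 mm in diameter, 60 mm tall, origin under its middle
Things that resemble listed ones, but are neither listed nor needed, are in the scene too. What is shaped like the roller but blue or purple is not meant.

How it is judged:
By the outcome, as a careful person would: the job done as asked, in the order asked, and still so for the second after the job is handed in, with the robot touching nothing.
It also fails if it takes over 64 s, if anything falls off the work surface, if the arm or the gripper's body presses on something with over 40 N, if the wrist force passes 120 N, or if a joint passes its speed limit or range.

## Working session

There is one attempt and no reset: what is moved stays moved. The work goes in short steps, Python scripts to look and compute and a tool call to move; the robot and the scene stay as the last step left them, time stands still between calls to the robot, and variables do not carry over. Pictures are saved under pics/ and viewed, and the job is handed in when it is done.

Besides the shell and the picture viewer there is one more tool, called after "Call:" by a JSON object that holds its "api" and its "payload", one argument or row to a line. play_rows: Moves the arm, as the interface text tells. Its arguments: {"type":"object","properties":{"plan":{"type":"array","items":{"type":"object","properties":{"slide":{"type":"array","items":{"type":"number","minimum":-1,"maximum":1}},"roll":{"type":"number","minimum":-1,"maximum":1},"fingers":{"type":"number"}}}},"squeeze":{"type":"number"}},"required":["plan"]}

```bash
ls; mkdir -p pics; python3 - <<'E'
from plant import robot
import cv2
print(robot.read_state())
for n in ("scene","top"):
    im=robot.read_camera(n); cv2.imwrite(f"pics/{n}0.png",im[:,:,::-1])
    c=robot.get_calibration(n); print(n,c)
    for t in ("roller","journal_plain","journal_drive","notch","machine","seat_plain","seat_drive","drive_centre","stand"):
        try: print(t,[(round(d['p'],2),[round(float(x)) for x in d['point']]) for d in robot.mark_of(n,t)])
        except Exception as e: print(t,e)
print(robot.get_calibration("wrist"))
print(robot.tcp_to_grasp, robot.read_state()['t'])
E
```

```text
pics
{'t': 0.0, 'q': array([-1.43538434e+00,  1.31159532e-01,  1.48931256e+00,  1.32575116e-05,
        1.52297157e+00, -8.53887818e-02]), 'dq': array([ 1.20154467e-03,  1.44813474e-05, -5.67278758e-04, -1.17159774e-03,
        5.57146205e-04,  4.47162850e-04]), 'joint_torque': array([ 8.24719300e-04, -5.59842324e+01, -4.91756845e+01,  7.67571037e-02,
        3.59640957e-02, -1.92009088e-04]), 'tool_pos': array([ 0.13135529, -0.58480247,  0.19037019]), 'orientation': array([ 2.10548004,  0.23535833, -2.10555006]), 'force': array([-0.46869554,  0.03270224, -0.55046522]), 'wrist_torque': array([ 0.01811064, -0.02421016,  0.01441476]), 'opening': 0.0931926720285659}
scene {'fx': 385.82178730759193, 'fy': 385.82178730759193, 'cx': 251.82226331655295, 'cy': 190.847705819743, 'R': array([[-1.62461546e-02,  9.99796542e-01,  1.19556640e-02],
       [ 8.32468600e-01,  2.01484330e-02, -5.53705763e-01],
       [-5.53833994e-01,  9.57125434e-04, -8.32626561e-01]]), 't': array([-8.45171283e-04, -2.99720140e-01,  1.96977649e+00])}
roller [(0.93, [223, 183]), (0.92, [164, 163]), (0.85, [194, 225])]
[... 946 characters left out ...]
85, [301, 199]), (0.79, [324, 228]), (0.73, [282, 164])]
machine [(0.8, [207, 189]), (0.71, [329, 160])]
seat_plain [(0.58, [222, 187])]
seat_drive [(0.67, [178, 180])]
drive_centre [(0.83, [172, 184])]
stand [(0.66, [304, 162])]
{'fx': 271.51085845679063, 'fy': 271.51085845679063, 'cx': 254.0577297913338, 'cy': 189.98294597846072, 'T_tool_cam': array([[-6.48238881e-05, -2.60553456e-01,  9.65459420e-01,
        -1.93526385e-01],
       [ 9.99998623e-01, -1.61806345e-03, -3.69532076e-04,
         1.09564921e-03],
       [ 1.65845746e-03,  9.65458067e-01,  2.60553202e-01,
        -7.24905139e-02],
       [ 0.00000000e+00,  0.00000000e+00,  0.00000000e+00,
         1.00000000e+00]])}
0.0188 1.0
```

```bash
python3 - <<'E'
import cv2
a=cv2.imread("pics/scene0.png");b=cv2.imread("pics/top0.png")
cv2.imwrite("pics/scene0c.png",cv2.resize(a[110:290,110:380],None,fx=2.9,fy=2.9,interpolation=cv2.INTER_CUBIC))
cv2.imwrite("pics/top0c.png",cv2.resize(b[110:300,140:410],None,fx=2.9,fy=2.9,interpolation=cv2.INTER_CUBIC))
E
```

```text
(no output)
```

View pics/scene0c.png

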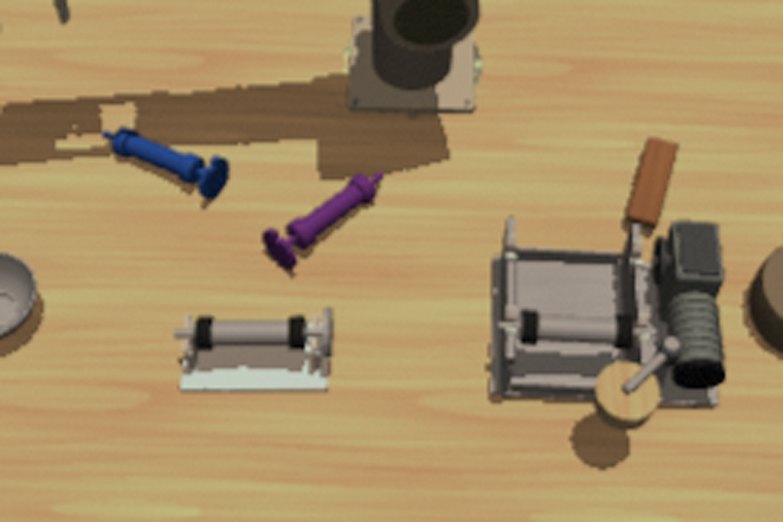

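View pics/top0c.png

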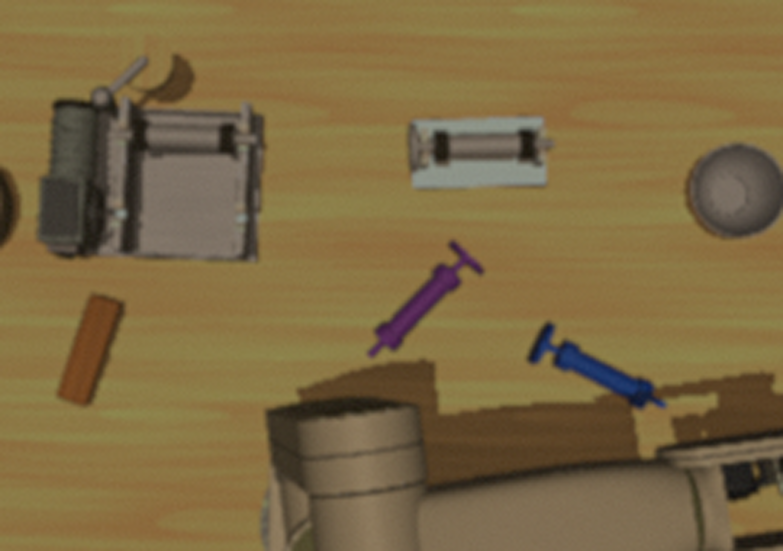

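The scene picture shows three loose candidates: the steel roller on the white stand at scene (194,225) / top (304,161), a blue one at (164,163) and a purple one at (223,183). A fourth roller is already mounted at the rear of the machine, at about (309,223). I choose the steel one on the stand. Its disc faces +y, and so does the gearbox.

```bash
cat > h.py <<'E'
from plant import robot
import numpy as np, cv2
from scipy.spatial.transform import Rotation as Ro
def ray(cam,uv,pose=None):
    c=robot.get_calibration(cam)
    d=np.array([(uv[0]-c['cx'])/c['fx'],(uv[1]-c['cy'])/c['fy'],1.])
    if cam=='wrist':
        T=c['T_tool_cam'];R=Ro.from_rotvec(pose[1]).as_matrix()
        return R@T[:3,3]+pose[0], R@T[:3,:3]@d
    return -c['R'].T@c['t'], c['R'].T@d
def atz(cam,uv,z,pose=None):
    o,d=ray(cam,uv,pose); return o+d*(z-o[2])/d[2]
def proj(cam,X,pose=None):
    c=robot.get_calibration(cam)
    if cam=='wrist':
        T=c['T_tool_cam'];R=Ro.from_rotvec(pose[1]).as_matrix()
        p=T[:3,:3].T@(R.T@(np.array(X)-pose[0])-T[:3,3])
    else: p=c['R']@np.array(X)+c['t']
    return np.array([c['fx']*p[0]/p[2]+c['cx'],c['fy']*p[1]/p[2]+c['cy']])
E
python3 - <<'E'
from h import *
np.set_printoptions(precision=4,suppress=True)
for cam,l in {'scene':[('roller',(194,225),.078),('jp',(172,223),.078),('seatp',(286,196),.115),('seatd',(329,202),.115),('dc',(338,199),.115),('stand',(201,233),0),('mach',(302,214),0)],
 'top':[('roller',(306,161),.078),('jp',(328,157),.078),('jd',(286,160),.078),('seatp',(222,187),.115),('seatd',(178,180),.115),('dc',(172,184),.115),('stand',(304,162),0),('mach',(207,189),0)]}.items():
    for n,uv,z in l: print(cam,n,atz(cam,uv,z))
E
```

```text
scene roller [ 0.5855 -0.2275  0.078 ]
scene jp [ 0.5782 -0.3185  0.078 ]
scene seatp [0.4589 0.1505 0.115 ]
scene seatd [0.4843 0.3287 0.115 ]
scene dc [0.4686 0.3679 0.115 ]
scene stand [ 0.5813 -0.2068  0.    ]
scene mach [0.4774 0.2305 0.    ]
top roller [ 0.5758 -0.2163  0.078 ]
top jp [ 0.5942 -0.3141  0.078 ]
top jd [ 0.5799 -0.1274  0.078 ]
top seatp [0.4538 0.1527 0.115 ]
top seatd [0.4834 0.3447 0.115 ]
top dc [0.4658 0.3704 0.115 ]
top stand [ 0.5841 -0.2158  0.    ]
top mach [0.4561 0.232  0.    ]
```

```bash
python3 - <<'E'
from h import *
np.set_printoptions(precision=3,suppress=True)
s=robot.read_state(); R=Ro.from_rotvec(s['orientation']).as_matrix(); print(R)
T=robot.get_calibration('wrist')['T_tool_cam']; print("cam off world",R@T[:3,3], "view dir",R@T[:3,2])
E
```

```text
[[ 0.     0.219 -0.976]
 [-0.    -0.976 -0.219]
 [-1.     0.    -0.   ]]
cam off world [0.071 0.015 0.194] view dir [-0.254 -0.057 -0.965]
```

Call:
{"api": "play_rows", "payload": {
  "plan": [
    {"slide":[1,0.8,0.13],"roll":0.65,"fingers":-1},
    {"slide":[1,0.8,0.13],"roll":0.65,"fingers":-1},
    {"slide":[1,0.8,0.13],"roll":0.65,"fingers":-1},
    {"slide":[1,0.8,0.13],"roll":0.65,"fingers":-1},
    {"slide":[1,0.8,0.13],"roll":0.65,"fingers":-1},
    {"slide":[1,0.8,0.13],"roll":0.65,"fingers":-1},
    {"slide":[1,0.8,0.13],"roll":0.65,"fingers":-1},
    {"slide":[1,0.8,0.13],"roll":0.65,"fingers":-1},
    {"slide":[1,0.8,0.13],"roll":0.65,"fingers":-1},
    {"slide":[1,0.8,0.13],"roll":0.65,"fingers":-1},
    {"slide":[1,0.8,0.13],"roll":0.65,"fingers":-1},
    {"slide":[1,0.8,0.13],"roll":0.65,"fingers":-1},
    {"slide":[1,0.8,0.13],"roll":0.65,"fingers":-1},
    {"slide":[1,0.8,0.13],"roll":0.65,"fingers":-1},
    {"slide":[1,0.8,0.13],"roll":0.57,"fingers":-1},
    {"slide":[0,0,0],"roll":0,"fingers":-1},
    {"slide":[0,0,0],"roll":0,"fingers":-1}
  ],
  "squeeze": 10
}}

```text
t: 3.12
tool_pos: [0.581, -0.2257, 0.2497]
orientation: [1.209, 1.209, -1.21]
force: [0.1, 0.0, -1.0]
opening: 0.0004
```

```bash
cat >> h.py <<'E'
np.set_printoptions(precision=4,suppress=True)
def pose():
    s=robot.read_state(); return s['tool_pos'],s['orientation']
def yaw():
    R=Ro.from_rotvec(robot.read_state()['orientation']).as_matrix(); return np.degrees(np.arctan2(R[1,1],R[0,1]))
def shot(cam,name,crop=None,f=1.5):
    P=pose(); im=robot.read_camera(cam)[:,:,::-1]
    cv2.imwrite(f"pics/{name}_raw.png",im)
    if crop: im=im[crop[1]:crop[3],crop[0]:crop[2]]
    cv2.imwrite(f"pics/{name}.png",cv2.resize(im,None,fx=f,fy=f,interpolation=cv2.INTER_CUBIC)); return P
E
python3 - <<'E'
from h import *
P=shot('wrist','w1')
print(P,yaw(),robot.read_state()['t'],robot.read_state()['force'])
for n,z in (('roller',.078),('journal_plain',.078),('journal_drive',.078),('notch',.049),('stand',0)):
    for d in robot.mark_of('wrist',n)[:3]: print(n,round(d['p'],2),d['point'],atz('wrist',d['point'],z,P))
E
```

```text
(array([ 0.581 , -0.2257,  0.2497]), array([ 1.2091,  1.2094, -1.2102])) -0.06601889945988729 3.175 [ 0.3313 -0.6068 -0.2084]
roller 0.82 [83.6, 95.2] [ 0.3643 -0.1277  0.078 ]
roller 0.78 [252.2, 167.4] [ 0.5788 -0.2213  0.078 ]
roller 0.75 [49.8, 273.2] [ 0.2705 -0.3836  0.078 ]
journal_plain 0.97 [256.5, 229.3] [ 0.5847 -0.3122  0.078 ]
journal_plain 0.94 [31.9, 44.8] [ 0.3109 -0.0694  0.078 ]
journal_plain 0.62 [40.0, 310.2] [ 0.2418 -0.4497  0.078 ]
journal_drive 0.79 [64.9, 227.2] [ 0.3073 -0.3084  0.078 ]
journal_drive 0.73 [135.0, 139.6] [ 0.4234 -0.1836  0.078 ]
journal_drive 0.7 [254.5, 96.1] [ 0.5821 -0.1292  0.078 ]
notch 0.97 [54.2, 227.8] [ 0.2685 -0.3216  0.049 ]
notch 0.83 [130.4, 147.7] [ 0.4028 -0.1974  0.049 ]
notch 0.66 [251.7, 81.9] [ 0.5783 -0.1089  0.049 ]
stand 0.81 [256.6, 156.6] [ 0.5854 -0.2176  0.    ]
```

View pics/w1.png

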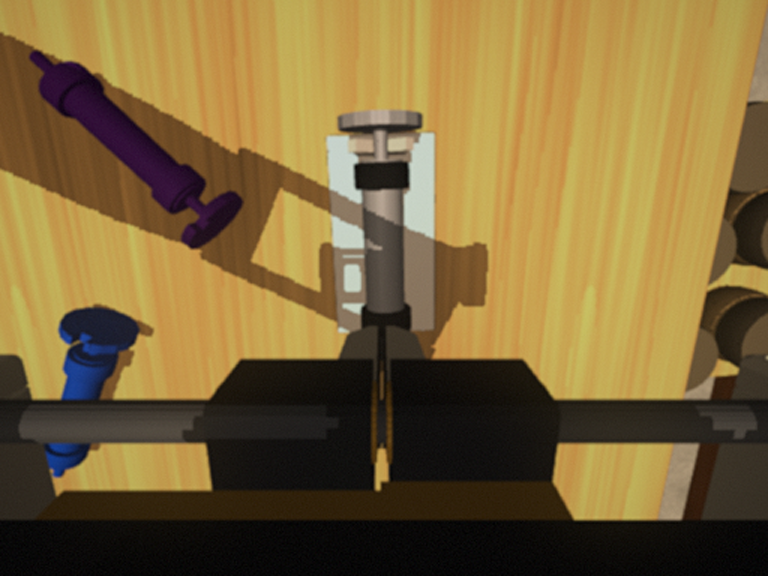

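The close view confirms the choice: a steel roller with its tube at wrist pixel (255,160), disc at (253,80) towards +y, on the white stand. Next I look down at the machine's drive end to find the pin.

Call:
{"api": "play_rows", "payload": {
  "plan": [
    {"slide":[-0.2,1,0]},
    {"slide":[-0.2,1,0]},
    {"slide":[-0.2,1,0]},
    {"slide":[-0.2,1,0]},
    {"slide":[-0.2,1,0]},
    {"slide":[-0.2,1,0]},
    {"slide":[-0.2,1,0]},
    {"slide":[-0.2,1,0]},
    {"slide":[-0.2,1,0]},
    {"slide":[-0.2,1,0]},
    {"slide":[-0.2,1,0]},
    {"slide":[-0.2,1,0]},
    {"slide":[-0.2,1,0]},
    {"slide":[-0.2,1,0]},
    {"slide":[-0.2,1,0]},
    {"slide":[-0.2,1,0]},
    {"slide":[-0.2,1,0]},
    {"slide":[0,0,0]},
    {"slide":[0,0,0]}
  ]
}}

```text
$.plan[0]: bad value
```

```bash

python3 - <<'E'
from h import *
P=shot('wrist','w2',None,1.55)
print(P,yaw(),robot.read_state()['t'])
for n,z in (('seat_plain',.115),('seat_drive',.115),('drive_centre',.115),('drive_axis',.115),('machine',0)):
    for d in robot.mark_of('wrist',n)[:3]: print(n,round(d['p'],2),d['point'],atz('wrist',d['point'],z,P))
E
```

```text
(array([ 0.5809, -0.2261,  0.25  ]), array([ 1.21  ,  1.2085, -1.2101])) -0.05517149629512786 3.475
seat_plain 0.44 [254.9, 95.5] [ 0.5826 -0.1315  0.115 ]
seat_plain 0.27 [258.4, 229.0] [ 0.5868 -0.2963  0.115 ]
seat_drive 0.61 [255.7, 95.4] [ 0.5835 -0.1314  0.115 ]
drive_centre 0.48 [253.6, 81.4] [ 0.5812 -0.1164  0.115 ]
```

View pics/w2.png

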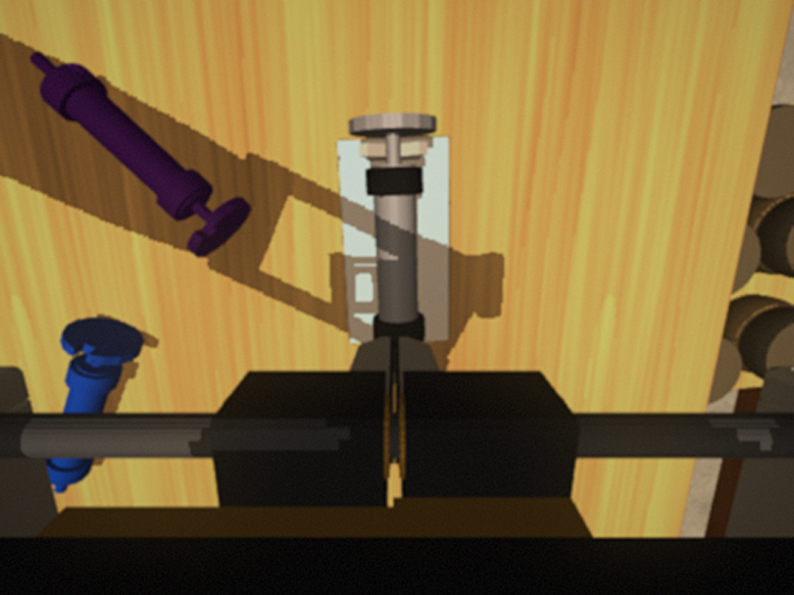

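The move was refused because each row has to be complete, so the view is unchanged. I'll resend it with full rows.

Call:
{"api": "play_rows", "payload": {
  "plan": [
    {"slide":[-0.2,1,0],"roll":0,"fingers":-1},
    {"slide":[-0.2,1,0],"roll":0,"fingers":-1},
    {"slide":[-0.2,1,0],"roll":0,"fingers":-1},
    {"slide":[-0.2,1,0],"roll":0,"fingers":-1},
    {"slide":[-0.2,1,0],"roll":0,"fingers":-1},
    {"slide":[-0.2,1,0],"roll":0,"fingers":-1},
    {"slide":[-0.2,1,0],"roll":0,"fingers":-1},
    {"slide":[-0.2,1,0],"roll":0,"fingers":-1},
    {"slide":[-0.2,1,0],"roll":0,"fingers":-1},
    {"slide":[-0.2,1,0],"roll":0,"fingers":-1},
    {"slide":[-0.2,1,0],"roll":0,"fingers":-1},
    {"slide":[-0.2,1,0],"roll":0,"fingers":-1},
    {"slide":[-0.2,1,0],"roll":0,"fingers":-1},
    {"slide":[-0.2,1,0],"roll":0,"fingers":-1},
    {"slide":[-0.2,1,0],"roll":0,"fingers":-1},
    {"slide":[-0.2,1,0],"roll":0,"fingers":-1},
    {"slide":[-0.2,1,0],"roll":0,"fingers":-1},
    {"slide":[0,0,0],"roll":0,"fingers":-1},
    {"slide":[0,0,0],"roll":0,"fingers":-1}
  ]
}}

```text
t: 6.1
tool_pos: [0.4795, 0.2842, 0.2499]
orientation: [1.208, 1.209, -1.209]
force: [0.1, -0.3, 0.8]
opening: 0.0003
```

```bash

python3 - <<'E'
from h import *
P=shot('wrist','w3',None,1.55)
print(P,yaw(),robot.read_state()['t'])
for n,z in (('seat_plain',.115),('seat_drive',.115),('drive_centre',.115),('drive_axis',.115),('machine',0)):
    for d in robot.mark_of('wrist',n)[:3]: print(n,round(d['p'],2),d['point'],atz('wrist',d['point'],z,P))
E
```

```text
(array([0.4795, 0.2842, 0.2499]), array([ 1.2085,  1.2091, -1.209 ])) -0.011977746777043639 6.15
seat_drive 0.73 [246.5, 139.2] [0.471  0.3294 0.115 ]
drive_centre 0.68 [249.1, 113.2] [0.4743 0.3592 0.115 ]
drive_axis 0.95 [247.5, 119.8] [0.4723 0.3518 0.115 ]
machine 0.57 [247.5, 190.8] [0.4687 0.2342 0.    ]
```

View pics/w3.png

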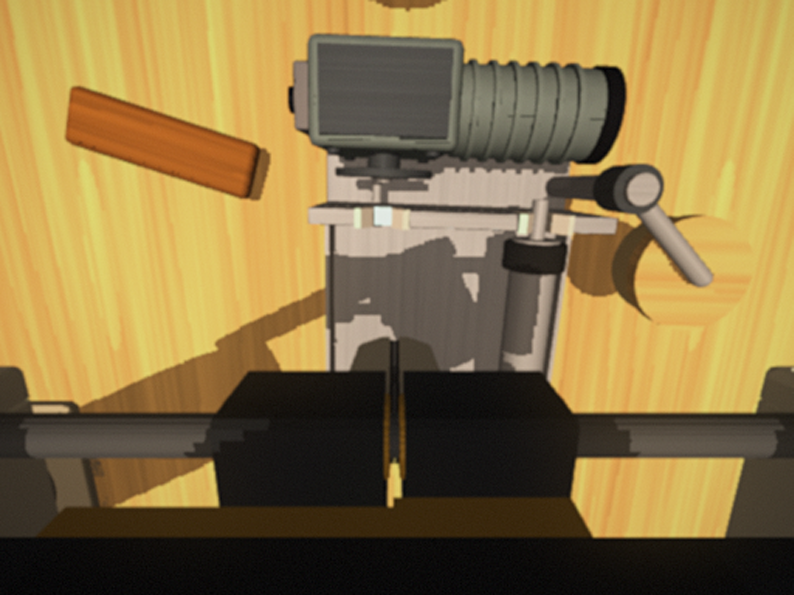

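```bash

python3 - <<'E'
import cv2
a=cv2.imread("pics/w3_raw.png")
cv2.imwrite("pics/w3c.png",cv2.resize(a[90:155,195:325],None,fx=6,fy=6,interpolation=cv2.INTER_CUBIC))
E
```

```text
(no output)
```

View pics/w3c.png

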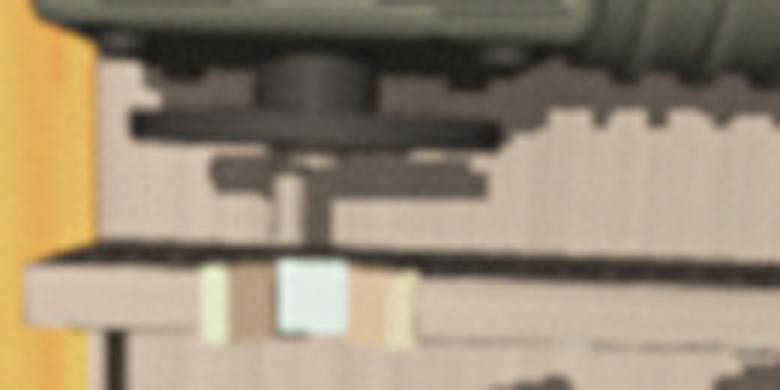

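Call:
{"api": "play_rows", "payload": {
  "plan": [
    {"slide":[-0.1,0,-1],"roll":0,"fingers":-1},
    {"slide":[-0.1,0,-1],"roll":0,"fingers":-1},
    {"slide":[-0.05,0,-1],"roll":0,"fingers":-1},
    {"slide":[0,0,-0.7],"roll":0,"fingers":-1},
    {"slide":[0,0,0],"roll":0,"fingers":-1},
    {"slide":[0,0,0],"roll":0,"fingers":-1}
  ]
}}

```text
t: 7.15
tool_pos: [0.4726, 0.2847, 0.1401]
orientation: [1.21, 1.209, -1.208]
force: [0.3, 0.1, 0.7]
opening: 0.0008
```

```bash

python3 - <<'E'
from h import *
P=shot('wrist','w4',(180,60,320,165),5.5)
print(P,yaw(),robot.read_state()['t'])
np.save('P4.npy',np.array(P))
for n,z in (('seat_drive',.115),('drive_centre',.115),('drive_axis',.115),('machine',0)):
    for d in robot.mark_of('wrist',n)[:3]: print(n,round(d['p'],2),d['point'],atz('wrist',d['point'],z,P))
E
```

```text
(array([0.4726, 0.2847, 0.1401]), array([ 1.2103,  1.2087, -1.2081])) -0.001769972199827601 7.2
seat_drive 0.88 [253.6, 151.5] [0.4728 0.3288 0.115 ]
drive_centre 0.65 [253.2, 113.6] [0.4726 0.3581 0.115 ]
drive_axis 0.68 [248.8, 126.5] [0.4691 0.3483 0.115 ]
drive_axis 0.61 [254.2, 111.3] [0.4734 0.3598 0.115 ]
machine 0.65 [247.3, 213.4] [0.4643 0.2343 0.    ]
```

View pics/w4.png

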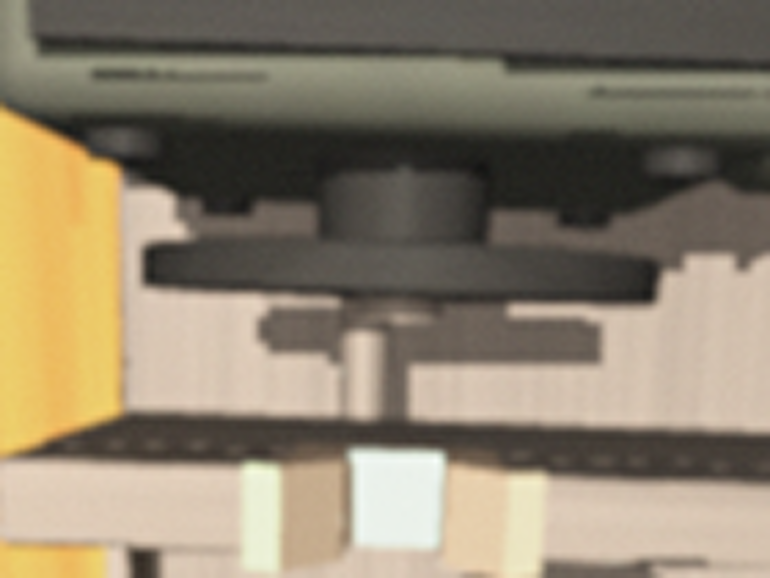

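```bash

python3 - <<'E'
from h import *
P=np.load('P4.npy')
f=lambda u,v,z: atz('wrist',(180+u/5.5,60+v/5.5),z,P)
print('slot floor',f(398,497,.109), 'edges',f(352,497,.109),f(445,497,.109))
print('plate L/R',f(145,285,.115),f(657,300,.115))
for z in (.086,.0895): print('pin',f(364,370,z),f(342,370,z),f(385,370,z))
print('cheek top edge L,R', f(0,455,.137),f(770,478,.137))
print('dir',f(10,545,.125)-f(770,570,.125))
E
```

```text
slot floor [0.4718 0.329  0.109 ] edges [0.4649 0.329  0.109 ] [0.4789 0.329  0.109 ]
plate L/R [0.4364 0.3595 0.115 ] [0.5085 0.3573 0.115 ]
pin [0.4663 0.3467 0.086 ] [0.4627 0.3467 0.086 ] [0.4697 0.3467 0.086 ]
pin [0.4664 0.3469 0.0895] [0.4628 0.3469 0.0895] [0.4697 0.3468 0.0895]
cheek top edge L,R [0.4202 0.3378 0.137 ] [0.5207 0.3347 0.137 ]
dir [-0.1069  0.0037  0.    ]
```

Call:
{"api": "play_rows", "payload": {
  "plan": [
    {"slide":[0,0,1],"roll":0,"fingers":-1},
    {"slide":[0,-0.5,1],"roll":0,"fingers":-1},
    {"slide":[0,-1,0.5],"roll":0,"fingers":-1},
    {"slide":[0,-1,0],"roll":0,"fingers":-1},
    {"slide":[0,-1,0],"roll":0,"fingers":-1},
    {"slide":[0,-1,0],"roll":0,"fingers":-1},
    {"slide":[0,-1,0],"roll":0,"fingers":-1},
    {"slide":[0,-1,-0.5],"roll":0,"fingers":-1},
    {"slide":[0,-0.5,-0.5],"roll":0,"fingers":-1},
    {"slide":[0,0,0],"roll":0,"fingers":-1},
    {"slide":[0,0,0],"roll":0,"fingers":-1}
  ]
}}

```text
t: 8.78
tool_pos: [0.4721, 0.0753, 0.1843]
orientation: [1.209, 1.21, -1.209]
force: [-0.1, -0.0, -0.2]
opening: 0.0005
```

```bash

python3 - <<'E'
from h import *
P=shot('wrist','w5',(150,40,400,230),3)
print(P,yaw(),robot.read_state()['t'])
np.save('P5.npy',np.array(P))
for n,z in (('seat_plain',.115),):
    for d in robot.mark_of('wrist',n)[:3]: print(n,round(d['p'],2),d['point'],atz('wrist',d['point'],z,P))
E
```

```text
(array([0.4721, 0.0753, 0.1843]), array([ 1.2093,  1.2096, -1.2085])) 0.051820969187393456 8.825
seat_plain 0.9 [245.8, 115.8] [0.4649 0.1473 0.115 ]
```

View pics/w5.png

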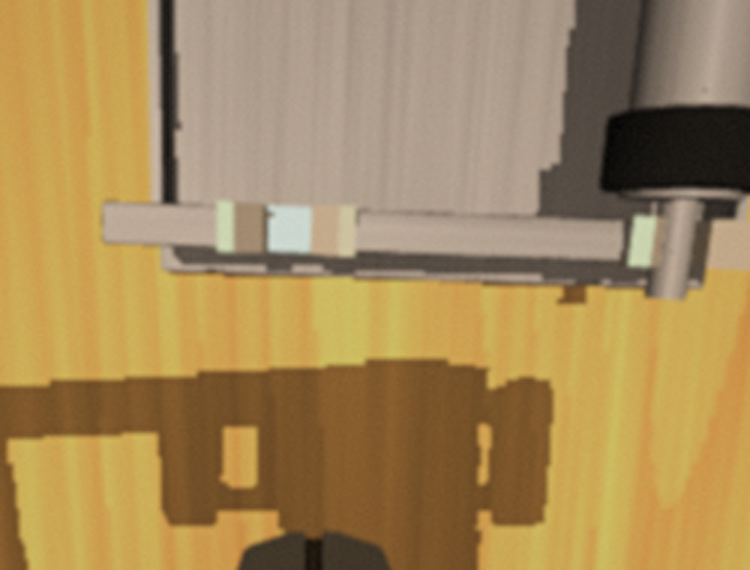

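```bash

python3 - <<'E'
from h import *
P=np.load('P5.npy')
f=lambda u,v,z: atz('wrist',(150+u/3,40+v/3),z,P)
p=f(289,229,.109);print('slot floor',p,'edges',f(268,229,.109),f(311,229,.109))
d=np.array([.4718,.329,.109]); v=d-p; print(np.hypot(*v[:2]),'yaw',-np.degrees(np.arctan2(v[0],v[1])))
# roller on stand from w1: axis by tyre edges
P=(np.array([ 0.581 , -0.2257,  0.2497]), np.array([ 1.2091,  1.2094, -1.2102]))
im=cv2.imread('pics/w1_raw.png').astype(int)
g=im.sum(2)
for r in (112,114,116,118,120,130,140,150,160,170,180,190,200,207,210,213):
    print(r,g[r,230:282].tolist() if r in(116,130,160,190,210) else '')
E
```

```text
slot floor [0.4653 0.1468 0.109 ] edges [0.4586 0.1468 0.109 ] [0.4723 0.1468 0.109 ]
0.18230044166925125 yaw -2.0532180209465443
112 
114 
116 [612, 610, 613, 615, 612, 514, 290, 85, 60, 69, 69, 68, 71, 70, 76, 77, 75, 76, 78, 80, 83, 79, 83, 81, 80, 79, 76, 84, 75, 82, 73, 82, 74, 68, 74, 64, 71, 65, 70, 59, 33, 72, 255, 482, 606, 620, 606, 609, 613, 608, 607, 610]
118 
120 
130 [555, 600, 611, 616, 610, 608, 616, 612, 613, 609, 551, 399, 299, 312, 352, 377, 399, 415, 418, 434, 453, 469, 484, 487, 494, 490, 475, 445, 434, 421, 403, 392, 374, 351, 330, 290, 256, 216, 311, 486, 600, 608, 613, 607, 605, 607, 607, 606, 605, 608, 609, 603]
140 
150 
160 [605, 603, 606, 603, 606, 604, 607, 600, 606, 605, 611, 598, 489, 318, 297, 339, 301, 243, 227, 218, 222, 228, 239, 245, 250, 237, 232, 233, 218, 220, 216, 209, 208, 195, 187, 169, 159, 164, 207, 288, 353, 355, 358, 355, 357, 352, 354, 358, 358, 351, 357, 354]
170 
180 
190 [593, 609, 599, 606, 601, 599, 605, 605, 605, 594, 517, 384, 340, 301, 211, 188, 196, 202, 210, 220, 221, 221, 227, 234, 241, 231, 230, 228, 230, 220, 218, 205, 201, 199, 193, 177, 172, 163, 167, 258, 339, 354, 351, 349, 346, 346, 352, 345, 353, 344, 348, 345]
200 
207 
210 [351, 351, 353, 352, 346, 346, 351, 342, 361, 356, 268, 111, 47, 56, 70, 59, 66, 59, 62, 57, 55, 63, 56, 52, 66, 63, 59, 65, 65, 52, 65, 50, 61, 49, 65, 60, 66, 57, 57, 66, 58, 53, 54, 125, 252, 338, 347, 340, 343, 342, 342, 337]
213
```

```bash

python3 - <<'E'
from h import *
P=(np.array([ 0.581 , -0.2257,  0.2497]), np.array([ 1.2091,  1.2094, -1.2102]))
a=atz('wrist',(254,116),.085,P);b=atz('wrist',(257.1,210),.085,P)
print(a,b,'yaw',-np.degrees(np.arctan2(a[0]-b[0],a[1]-b[1])))
# tube edges rows 130, 190
a=atz('wrist',(255,130),.083,P);b=atz('wrist',(256.6,190),.083,P);print(a,b)
o=atz('wrist',(252.2,167.4),.078,P)
# disc: top edge rows; tyre y edges
im=cv2.imread('pics/w1_raw.png').astype(int).sum(2)
print(im[70:135,255].tolist()); print(im[195:225,257].tolist())
E
```

```text
[ 0.5814 -0.1537  0.085 ] [ 0.5854 -0.2802  0.085 ] yaw 1.8305295214162076
[ 0.5827 -0.1712  0.083 ] [ 0.5847 -0.2518  0.083 ]
[457, 462, 469, 487, 500, 503, 502, 505, 504, 504, 507, 498, 385, 198, 99, 139, 210, 325, 414, 421, 420, 421, 416, 419, 418, 425, 423, 423, 429, 432, 429, 437, 443, 438, 441, 456, 461, 383, 206, 89, 78, 80, 76, 87, 74, 86, 79, 86, 77, 86, 79, 86, 84, 76, 71, 154, 353, 479, 495, 487, 490, 489, 485, 487, 484]
[224, 217, 228, 226, 224, 232, 224, 224, 232, 223, 233, 231, 221, 161, 87, 65, 64, 67, 66, 66, 69, 70, 101, 121, 121, 116, 114, 120, 110, 117]
```

```bash

python3 - <<'E'
from h import *
P=(np.array([ 0.581 , -0.2257,  0.2497]), np.array([ 1.2091,  1.2094, -1.2102]))
a=atz('wrist',(255,125.6),.102,P);b=atz('wrist',(257,208.4),.096,P);print(a,b,(a+b)/2,np.hypot(*(a-b)[:2]))
print('drive tyre outer',atz('wrist',(255,107.3),.102,P))
E
```

```text
[ 0.5826 -0.1651  0.102 ] [ 0.5852 -0.274   0.096 ] [ 0.5839 -0.2196  0.099 ] 0.10896279720946078
drive tyre outer [ 0.5826 -0.1437  0.102 ]
```

Call:
{"api": "play_rows", "payload": {
  "plan": [
    {"slide":[0.4,-1,0],"roll":0.1,"fingers":-1},
    {"slide":[0.4,-1,0],"roll":0.1,"fingers":-1},
    {"slide":[0.4,-1,0],"roll":0,"fingers":-1},
    {"slide":[0.4,-1,0],"roll":0,"fingers":-1},
    {"slide":[0.5,-1,0],"roll":0,"fingers":-1},
    {"slide":[0.5,-1,-0.2],"roll":0,"fingers":-1},
    {"slide":[0.5,-1,-0.5],"roll":0,"fingers":-1},
    {"slide":[0.5,-0.7,-0.9],"roll":0,"fingers":-1},
    {"slide":[0,0,-0.7],"roll":0,"fingers":-1},
    {"slide":[0,0,0],"roll":0,"fingers":-1},
    {"slide":[0,0,0],"roll":0,"fingers":-1}
  ]
}}

```text
t: 10.25
tool_pos: [0.5803, -0.1555, 0.116]
orientation: [1.188, 1.222, -1.187]
force: [-0.4, -0.0, 1.1]
opening: 0.0003
```

Call:
{"api": "play_rows", "payload": {
  "plan": [
    {"slide":[0,0,-0.3],"roll":0,"fingers":-1},
    {"slide":[0,0,-0.07],"roll":0,"fingers":-1},
    {"slide":[0,0,0],"roll":0,"fingers":-1},
    {"slide":[0,0,-0.05],"roll":0,"fingers":-1},
    {"slide":[0,0,0],"roll":0,"fingers":-1}
  ]
}}

```text
t: 10.88
tool_pos: [0.5799, -0.1565, 0.1023]
orientation: [1.188, 1.222, -1.189]
force: [0.6, 0.1, -0.3]
opening: 0.0007
```

Call:
{"api": "play_rows", "payload": {
  "plan": [
    {"slide":[0,0,-0.04],"roll":0,"fingers":-1},
    {"slide":[0,0,0],"roll":0,"fingers":-1}
  ]
}}

```text
t: 11.12
tool_pos: [0.5798, -0.1565, 0.101]
orientation: [1.188, 1.223, -1.189]
force: [-0.1, -0.0, -0.0]
opening: 0.0001
```

Call:
{"api": "play_rows", "payload": {
  "plan": [
    {"slide":[0,0,-0.03],"roll":0,"fingers":-1},
    {"slide":[0,0,0],"roll":0,"fingers":-1}
  ]
}}

```text
t: 11.38
tool_pos: [0.5799, -0.1564, 0.1002]
orientation: [1.188, 1.222, -1.188]
force: [-0.2, 0.0, -0.5]
opening: 0.0003
```

Call:
{"api": "play_rows", "payload": {
  "plan": [
    {"slide":[0,0,-0.03],"roll":0,"fingers":-1},
    {"slide":[0,0,0],"roll":0,"fingers":-1}
  ]
}}

```text
t: 11.62
tool_pos: [0.5799, -0.1564, 0.0992]
orientation: [1.188, 1.223, -1.189]
force: [-0.1, -0.9, 0.3]
opening: 0.0007
```

```bash

python3 - <<'E'
from h import *
print(pose())
shot('scene','s2',(150,190,250,270),7.5)
shot('wrist','w6',None,1.5)
E
```

```text
(array([ 0.5799, -0.1564,  0.0992]), array([ 1.1884,  1.2225, -1.1885]))
```

View pics/s2.png

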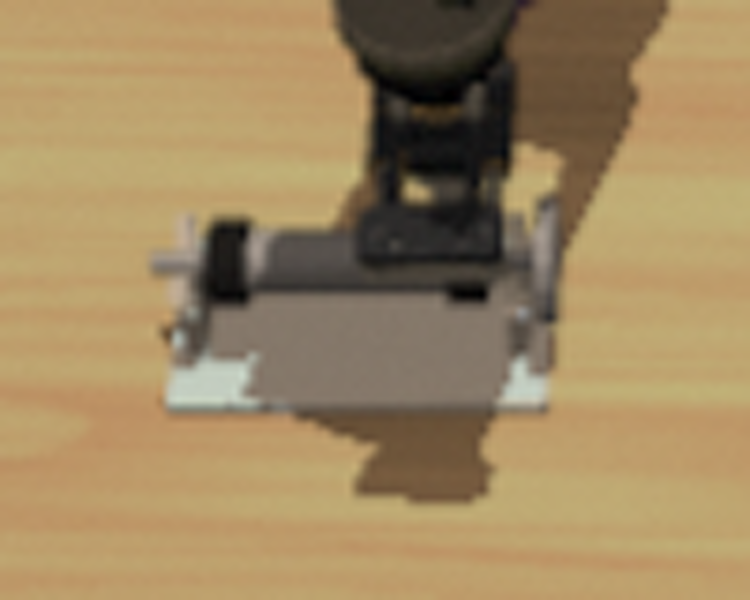

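View pics/w6.png

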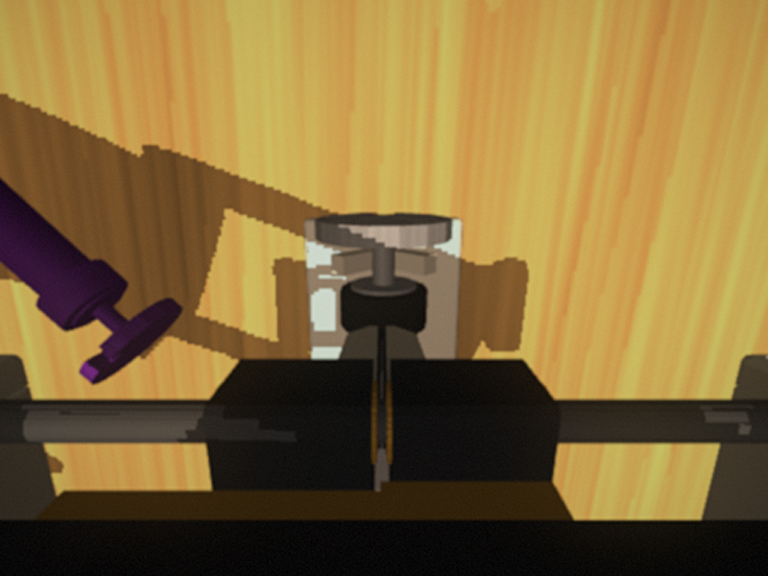

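Call:
{"api": "play_rows", "payload": {
  "plan": [
    {"slide":[0,0,-0.03],"roll":0,"fingers":-1},
    {"slide":[0,0,0],"roll":0,"fingers":-1}
  ]
}}

```text
t: 11.98
tool_pos: [0.5799, -0.1564, 0.0983]
orientation: [1.188, 1.223, -1.189]
force: [0.0, -0.2, -0.5]
opening: 0.0004
```

Call:
{"api": "play_rows", "payload": {
  "plan": [
    {"slide":[0,0,-0.03],"roll":0,"fingers":-1},
    {"slide":[0,0,0],"roll":0,"fingers":-1}
  ]
}}

```text
t: 12.22
tool_pos: [0.5799, -0.1564, 0.0975]
orientation: [1.188, 1.222, -1.188]
force: [-0.9, 1.0, 0.7]
opening: 0.0006
```

Call:
{"api": "play_rows", "payload": {
  "plan": [
    {"slide":[0,0,-0.03],"roll":0,"fingers":-1},
    {"slide":[0,0,0],"roll":0,"fingers":-1}
  ]
}}

```text
t: 12.48
tool_pos: [0.5799, -0.1564, 0.0965]
orientation: [1.188, 1.223, -1.189]
force: [0.2, -0.2, 0.0]
opening: 0.0003
```

Call:
{"api": "play_rows", "payload": {
  "plan": [
    {"slide":[0,0,-0.04],"roll":0,"fingers":-1},
    {"slide":[0,0,0],"roll":0,"fingers":-1}
  ]
}}

```text
t: 12.72
tool_pos: [0.5799, -0.1564, 0.0953]
orientation: [1.188, 1.223, -1.189]
force: [0.0, 0.1, -0.7]
opening: 0.0005
```

Call:
{"api": "play_rows", "payload": {
  "plan": [
    {"slide":[0,0,-0.04],"roll":0,"fingers":-1},
    {"slide":[0,0,0],"roll":0,"fingers":-1}
  ]
}}

```text
t: 12.98
tool_pos: [0.5798, -0.1564, 0.0941]
orientation: [1.188, 1.223, -1.189]
force: [-0.3, 0.1, 0.1]
opening: 0.0005
```

```bash

python3 - <<'E'
from h import *
P=shot('wrist','w7',(180,130,330,260),5.3)
print(P)
print('tcp',proj('wrist',P[0],P), 'grasp',proj('wrist',P[0]+[0,0,.019],P))
th=.027
c=np.array([.5836,-.2196,.078]);ax=np.array([-np.sin(th),np.cos(th),0]);xx=np.array([np.cos(th),np.sin(th),0])
for n,y,r in(('tyre out',.076,.024),('tyre in',.054,.024),('disc',.108,.035)):
    print(n,'top',proj('wrist',c+y*ax+[0,0,r],P),'L',proj('wrist',c+y*ax-r*xx,P),'R',proj('wrist',c+y*ax+r*xx,P))
E
```

```text
(array([ 0.5798, -0.1564,  0.0941]), array([ 1.1884,  1.2226, -1.1886]))
tcp [253.3814 214.037 ] grasp [253.2911 223.5707]
tyre out top [256.2011 201.129 ] L [226.0482 192.1628] R [285.9557 192.1442]
tyre in top [256.1566 229.6362] L [226.7808 217.938 ] R [285.1534 217.9253]
disc top [256.3899 158.9362] L [210.6403 152.1624] R [301.4797 152.1211]
```

View pics/w7.png

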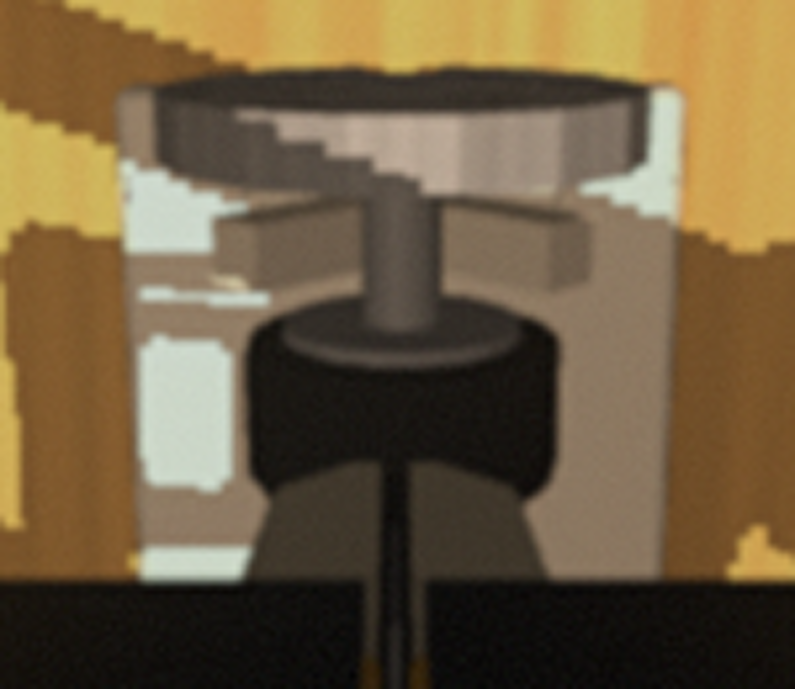

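Call:
{"api": "play_rows", "payload": {
  "plan": [
    {"slide":[0,0,-0.03],"roll":0,"fingers":-1},
    {"slide":[0,0,0],"roll":0,"fingers":-1}
  ]
}}

```text
t: 13.28
tool_pos: [0.5798, -0.1564, 0.0932]
orientation: [1.188, 1.223, -1.189]
force: [-0.2, 0.3, -0.1]
opening: 0.0006
```

Call:
{"api": "play_rows", "payload": {
  "plan": [
    {"slide":[0,0,-0.03],"roll":0,"fingers":-1},
    {"slide":[0,0,0],"roll":0,"fingers":-1}
  ]
}}

```text
t: 13.52
tool_pos: [0.5799, -0.1564, 0.0923]
orientation: [1.188, 1.223, -1.189]
force: [-0.6, -0.1, 0.8]
opening: 0.0006
```

Call:
{"api": "play_rows", "payload": {
  "plan": [
    {"slide":[0,0,-0.03],"roll":0,"fingers":-1},
    {"slide":[0,0,0],"roll":0,"fingers":-1}
  ]
}}

```text
t: 13.78
tool_pos: [0.5798, -0.1564, 0.0914]
orientation: [1.188, 1.223, -1.189]
force: [0.2, 0.7, 0.9]
opening: 0.0008
```

Call:
{"api": "play_rows", "payload": {
  "plan": [
    {"slide":[0,0,-0.03],"roll":0,"fingers":-1},
    {"slide":[0,0,0],"roll":0,"fingers":-1}
  ]
}}

```text
t: 14.02
tool_pos: [0.5799, -0.1564, 0.0905]
orientation: [1.188, 1.222, -1.189]
force: [0.8, 0.9, -0.3]
opening: 0.0003
```

Call:
{"api": "play_rows", "payload": {
  "plan": [
    {"slide":[0,0,-0.03],"roll":0,"fingers":-1},
    {"slide":[0,0,0],"roll":0,"fingers":-1}
  ]
}}

```text
t: 14.28
tool_pos: [0.5799, -0.1564, 0.0896]
orientation: [1.188, 1.223, -1.189]
force: [0.1, -0.3, 0.2]
opening: 0.0007
```

Call:
{"api": "play_rows", "payload": {
  "plan": [
    {"slide":[0,0,-0.03],"roll":0,"fingers":-1},
    {"slide":[0,0,0],"roll":0,"fingers":-1}
  ]
}}

```text
t: 14.52
tool_pos: [0.5799, -0.1564, 0.0887]
orientation: [1.188, 1.223, -1.189]
force: [-0.0, -0.4, 0.4]
opening: 0.0007
```

Call:
{"api": "play_rows", "payload": {
  "plan": [
    {"slide":[0,0,-0.04],"roll":0,"fingers":-1},
    {"slide":[0,0,0],"roll":0,"fingers":-1}
  ]
}}

```text
t: 14.78
tool_pos: [0.5798, -0.1564, 0.0874]
orientation: [1.188, 1.223, -1.189]
force: [0.3, 0.0, -0.5]
opening: 0.0004
```

Call:
{"api": "play_rows", "payload": {
  "plan": [
    {"slide":[0,0,-0.04],"roll":0,"fingers":-1},
    {"slide":[0,0,0],"roll":0,"fingers":-1}
  ]
}}

```text
t: 15.02
tool_pos: [0.5798, -0.1564, 0.0863]
orientation: [1.188, 1.223, -1.189]
force: [-0.1, -0.5, 1.0]
opening: 0.0005
```

```bash

python3 - <<'E'
from h import *
s=robot.read_state();print(s['tool_pos'],s['force'],s['wrist_torque'])
shot('wrist','w8',(150,110,360,260),3.7)
E
```

```text
[ 0.5798 -0.1564  0.0863] [-0.0705 -0.5365  0.9552] [-0.0415 -0.0781 -0.0493]
```

View pics/w8.png

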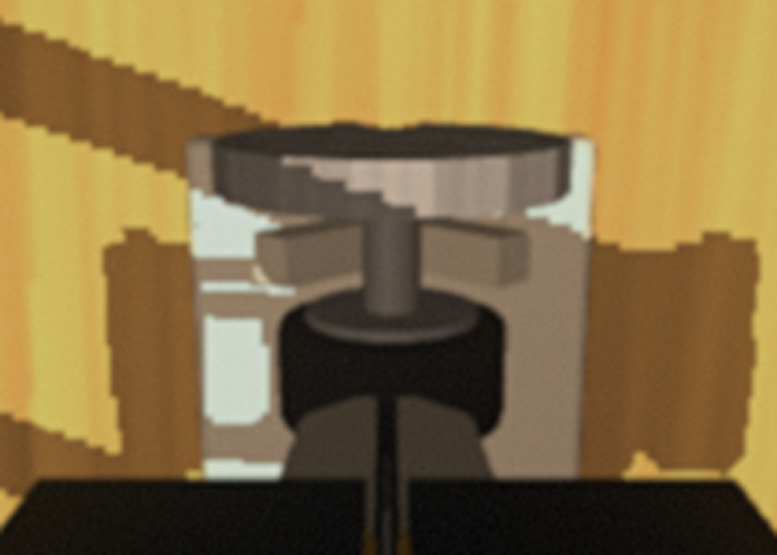

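Call:
{"api": "play_rows", "payload": {
  "plan": [
    {"slide":[0,0,-0.04],"roll":0,"fingers":-1},
    {"slide":[0,0,0],"roll":0,"fingers":-1}
  ]
}}

```text
t: 15.32
tool_pos: [0.5798, -0.1564, 0.0851]
orientation: [1.188, 1.223, -1.189]
force: [-0.1, 0.9, 0.2]
opening: 0.0007
```

Call:
{"api": "play_rows", "payload": {
  "plan": [
    {"slide":[0,0,-0.04],"roll":0,"fingers":-1},
    {"slide":[0,0,0],"roll":0,"fingers":-1}
  ]
}}

```text
t: 15.58
tool_pos: [0.5799, -0.1564, 0.0839]
orientation: [1.188, 1.223, -1.189]
force: [0.4, -0.2, 0.2]
opening: 0.0003
```

```bash

python3 - <<'E'
from h import *
P=shot('scene','s3',(150,170,250,250),7.5)
u=proj('scene',P[0]); print(P[0],u,(u-[150,170])*7.5)
u=proj('scene',P[0]+[0,0,.019]); print((u-[150,170])*7.5)
th=.027
c=np.array([.5836,-.2196,.078]);ax=np.array([-np.sin(th),np.cos(th),0])
for y,r in((.065,.024),(.065,0),(-.065,.024),(-.108,0),(.108,.035),(.108,-.035)):
    print(y,r,(proj('scene',c+y*ax+[0,0,r])-[150,170])*7.5)
E
```

```text
[ 0.5799 -0.1564  0.0839] [211.3395 223.4467] [460.046  400.8504]
[457.3932 383.8459]
0.065 0.024 [460.5492 387.9581]
0.065 0 [463.8523 409.3338]
-0.065 0.024 [219.0998 388.8275]
-0.108 0 [146.4701 410.5138]
0.108 0.035 [539.2009 377.6928]
0.108 -0.035 [545.8134 439.2562]
```

View pics/s3.png

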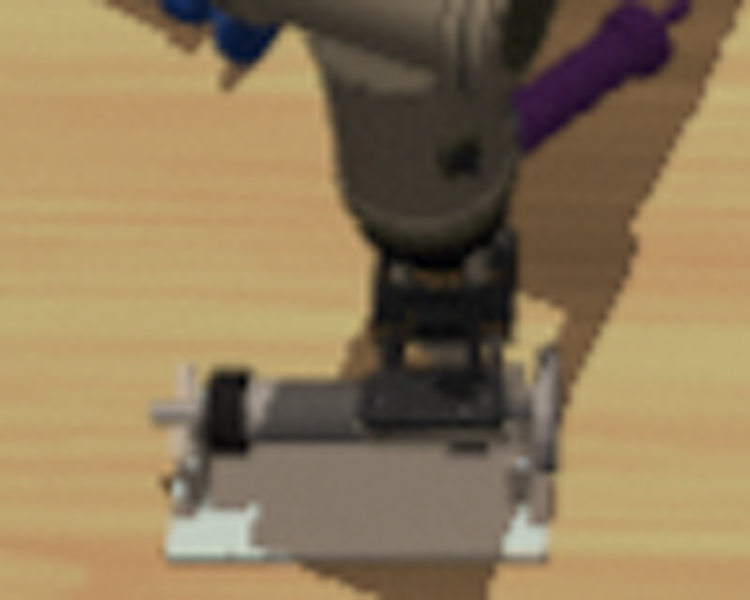

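Call:
{"api": "play_rows", "payload": {
  "plan": [
    {"slide":[0,0,-0.04],"roll":0,"fingers":-1},
    {"slide":[0,0,0],"roll":0,"fingers":-1}
  ]
}}

```text
t: 15.88
tool_pos: [0.5798, -0.1564, 0.0827]
orientation: [1.188, 1.223, -1.189]
force: [0.7, 0.3, -0.5]
opening: 0.0004
```

Call:
{"api": "play_rows", "payload": {
  "plan": [
    {"slide":[0,0,-0.04],"roll":0,"fingers":-1},
    {"slide":[0,0,0],"roll":0,"fingers":-1}
  ]
}}

```text
t: 16.12
tool_pos: [0.5799, -0.1564, 0.0815]
orientation: [1.188, 1.223, -1.189]
force: [-0.7, -0.6, 0.4]
opening: 0.0004
```

Call:
{"api": "play_rows", "payload": {
  "plan": [
    {"slide":[0,0,-0.04],"roll":0,"fingers":-1},
    {"slide":[0,0,0],"roll":0,"fingers":-1}
  ]
}}

```text
t: 16.38
tool_pos: [0.5798, -0.1564, 0.0803]
orientation: [1.188, 1.223, -1.189]
force: [-0.5, 0.4, 0.9]
opening: 0.0004
```

Call:
{"api": "play_rows", "payload": {
  "plan": [
    {"slide":[0,0,1],"roll":0,"fingers":-1},
    {"slide":[0,0,0.8],"roll":0,"fingers":0.3},
    {"slide":[0.1,-0.5,0],"roll":0,"fingers":0.3},
    {"slide":[0,-0.43,0],"roll":0,"fingers":0.3},
    {"slide":[0,0,0],"roll":0,"fingers":0.3},
    {"slide":[0,0,0],"roll":0,"fingers":0.3}
  ]
}}

```text
t: 17.12
tool_pos: [0.5822, -0.1843, 0.1331]
orientation: [1.189, 1.224, -1.19]
force: [-0.8, -0.2, 0.9]
opening: 0.0459
```

```bash

python3 - <<'E'
from h import *
P=shot('wrist','w9',None,1.5)
print(P[0],yaw(),robot.read_state()['opening'])
E
```

```text
[ 0.5822 -0.1843  0.1331] 1.5944572826120678 0.0495623211649721
```

View pics/w9.png

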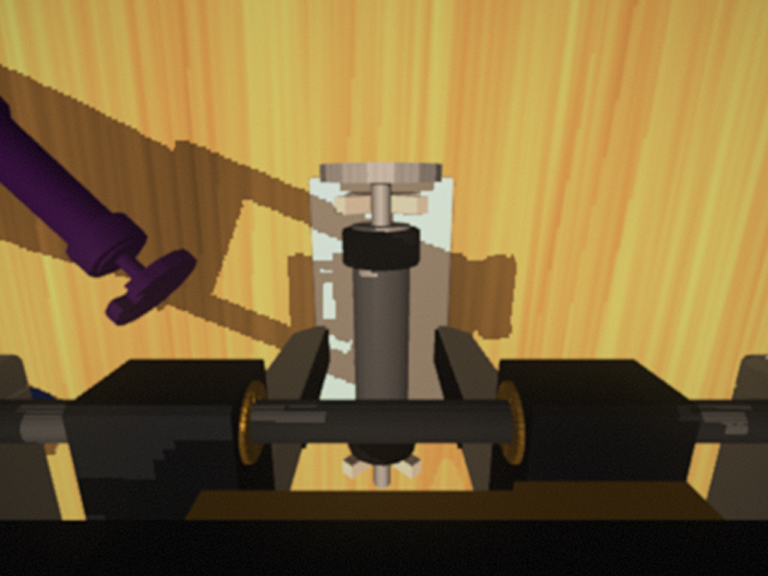

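Call:
{"api": "play_rows", "payload": {
  "plan": [
    {"slide":[0,0,0],"roll":0,"fingers":0.3},
    {"slide":[0,0,-1],"roll":0,"fingers":0.3},
    {"slide":[0,0,-1],"roll":0,"fingers":0.3},
    {"slide":[0,0,-0.4],"roll":0,"fingers":0.3},
    {"slide":[-0.3,0,0],"roll":0,"fingers":0.3},
    {"slide":[0,0,0],"roll":0,"fingers":0.3}
  ]
}}

```text
t: 17.92
tool_pos: [0.5741, -0.1846, 0.0638]
orientation: [1.189, 1.221, -1.188]
force: [0.4, -0.0, 0.1]
opening: 0.0605
```

Call:
{"api": "play_rows", "payload": {
  "plan": [
    {"slide":[-0.08,0,0],"roll":0,"fingers":0.3},
    {"slide":[0,0,0],"roll":0,"fingers":0.3}
  ]
}}

```text
t: 18.18
tool_pos: [0.572, -0.1846, 0.0634]
orientation: [1.189, 1.221, -1.188]
force: [0.6, 0.6, -0.6]
opening: 0.0601
```

Call:
{"api": "play_rows", "payload": {
  "plan": [
    {"slide":[-0.025,0,0],"roll":0,"fingers":0.3},
    {"slide":[0,0,0],"roll":0,"fingers":0.3}
  ]
}}

```text
t: 18.42
tool_pos: [0.5708, -0.1844, 0.0625]
orientation: [1.188, 1.222, -1.188]
force: [-0.2, 0.3, 0.1]
opening: 0.0604
```

Call:
{"api": "play_rows", "payload": {
  "plan": [
    {"slide":[-0.025,0,0],"roll":0,"fingers":0.3},
    {"slide":[0,0,0],"roll":0,"fingers":0.3}
  ]
}}

```text
t: 18.68
tool_pos: [0.5699, -0.1843, 0.0623]
orientation: [1.188, 1.222, -1.189]
force: [-0.8, -0.0, -0.3]
opening: 0.0607
```

Call:
{"api": "play_rows", "payload": {
  "plan": [
    {"slide":[-0.025,0,0],"roll":0,"fingers":0.3},
    {"slide":[0,0,0],"roll":0,"fingers":0.3}
  ]
}}

```text
t: 18.92
tool_pos: [0.5692, -0.1843, 0.0624]
orientation: [1.188, 1.222, -1.188]
force: [-0.1, 0.9, -0.2]
opening: 0.0605
```

Call:
{"api": "play_rows", "payload": {
  "plan": [
    {"slide":[-0.025,0,0],"roll":0,"fingers":0.3},
    {"slide":[0,0,0],"roll":0,"fingers":0.3}
  ]
}}

```text
t: 19.18
tool_pos: [0.5685, -0.1843, 0.0624]
orientation: [1.188, 1.222, -1.188]
force: [-0.7, 0.3, -0.1]
opening: 0.0604
```

Call:
{"api": "play_rows", "payload": {
  "plan": [
    {"slide":[-0.025,0,0],"roll":0,"fingers":0.3},
    {"slide":[0,0,0],"roll":0,"fingers":0.3}
  ]
}}

```text
t: 19.42
tool_pos: [0.5677, -0.1843, 0.0624]
orientation: [1.188, 1.222, -1.189]
force: [-0.6, 0.2, -0.4]
opening: 0.0604
```

```bash

python3 - <<'E'
from h import *
s=robot.read_state();print(s['tool_pos'],s['force'],s['wrist_torque'])
shot('wrist','w10',None,1.5)
E
```

```text
[ 0.5677 -0.1843  0.0624] [-0.5977  0.2227 -0.3809] [-0.0598 -0.0817  0.0112]
```

View pics/w10.png

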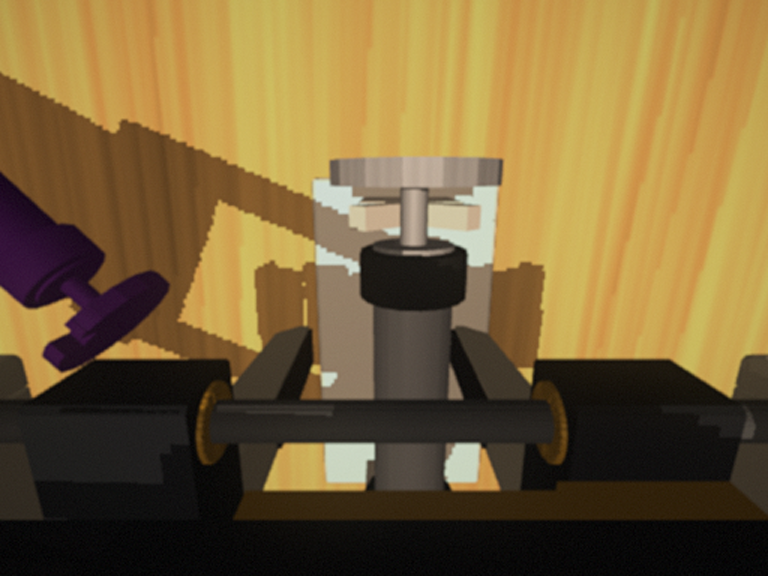

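Call:
{"api": "play_rows", "payload": {
  "plan": [
    {"slide":[0.15,0,0],"roll":0,"fingers":0.3},
    {"slide":[0,0,-0.5],"roll":0,"fingers":0.3},
    {"slide":[0,0,0],"roll":0,"fingers":0.3},
    {"slide":[-0.06,0,0],"roll":0,"fingers":0.3},
    {"slide":[0,0,0],"roll":0,"fingers":0.3}
  ]
}}

```text
t: 20.1
tool_pos: [0.5705, -0.1844, 0.0476]
orientation: [1.188, 1.222, -1.188]
force: [0.9, 0.3, -0.7]
opening: 0.0602
```

```bash

python3 - <<'E'
from h import *
s=robot.read_state();print(s['tool_pos'],s['force'],s['wrist_torque'])
shot('wrist','w11',None,1.5)
shot('scene','s4',(150,170,250,250),7.5)
E
```

```text
[ 0.5705 -0.1844  0.0476] [ 0.8876  0.3438 -0.6653] [-0.0932 -0.0563 -0.0362]
```

View pics/w11.png

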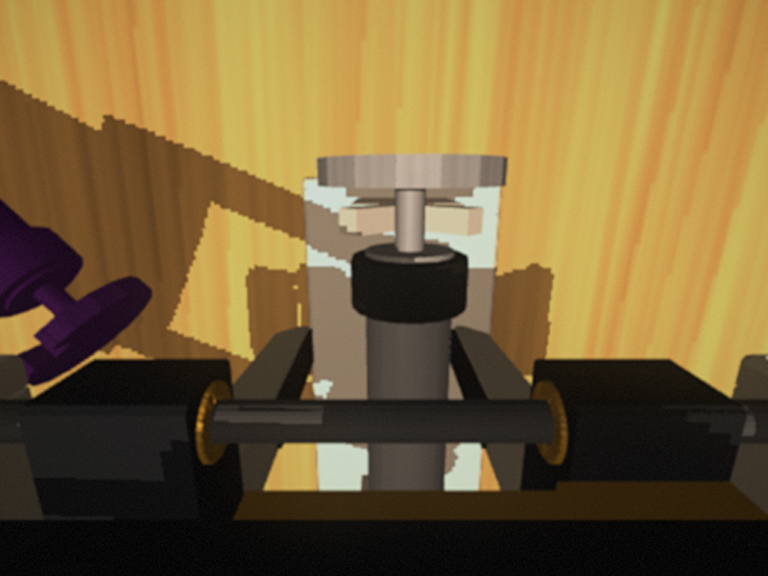

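View pics/s4.png

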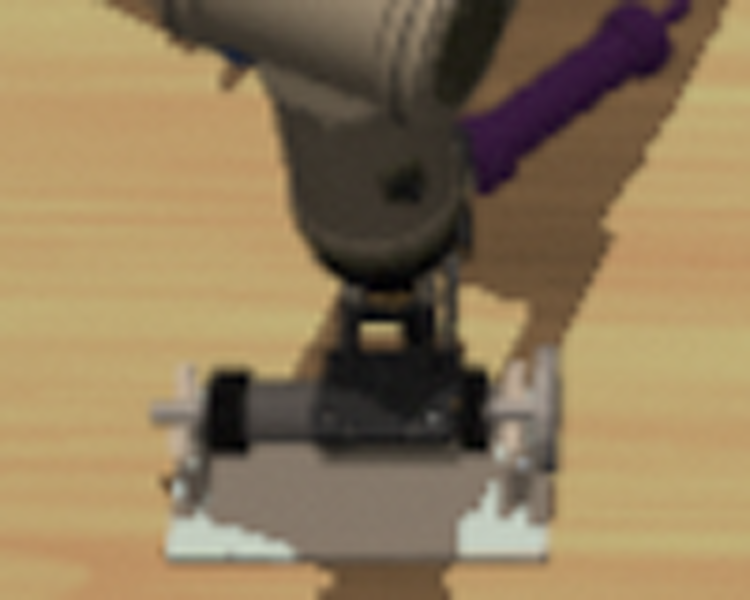

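Call:
{"api": "play_rows", "payload": {
  "plan": [
    {"slide":[-0.03,0,0],"roll":0,"fingers":0.3},
    {"slide":[0,0,0],"roll":0,"fingers":0.3}
  ]
}}

```text
t: 20.45
tool_pos: [0.5696, -0.1844, 0.0476]
orientation: [1.189, 1.222, -1.188]
force: [0.2, -1.6, -0.2]
opening: 0.0604
```

Call:
{"api": "play_rows", "payload": {
  "plan": [
    {"slide":[-0.03,0,0],"roll":0,"fingers":0.3},
    {"slide":[0,0,0],"roll":0,"fingers":0.3}
  ]
}}

```text
t: 20.7
tool_pos: [0.5694, -0.1844, 0.0479]
orientation: [1.189, 1.221, -1.187]
force: [4.0, 0.9, -1.5]
opening: 0.0608
```

Call:
{"api": "play_rows", "payload": {
  "plan": [
    {"slide":[-0.03,0,0],"roll":0,"fingers":0.3},
    {"slide":[0,0,0],"roll":0,"fingers":0.3}
  ]
}}

```text
t: 20.95
tool_pos: [0.5693, -0.1844, 0.0482]
orientation: [1.189, 1.22, -1.186]
force: [6.8, 0.7, -0.3]
opening: 0.0608
```

Call:
{"api": "play_rows", "payload": {
  "plan": [
    {"slide":[0,0,-0.04],"roll":0,"fingers":0.3},
    {"slide":[0,0,-0.04],"roll":0,"fingers":0.3},
    {"slide":[0,0,-0.04],"roll":0,"fingers":0.3},
    {"slide":[0,0,-0.03],"roll":0,"fingers":0.3},
    {"slide":[0,0,0],"roll":0,"fingers":0.3}
  ]
}}

```text
t: 21.58
tool_pos: [0.5696, -0.1845, 0.0442]
orientation: [1.189, 1.219, -1.186]
force: [5.3, 1.3, 2.8]
opening: 0.0603
```

Call:
{"api": "play_rows", "payload": {
  "plan": [
    {"slide":[0.4,0,0],"roll":0,"fingers":0.3},
    {"slide":[0.05,0,1],"roll":0,"fingers":0.3},
    {"slide":[0,0,1],"roll":0,"fingers":0.3},
    {"slide":[0,0,1],"roll":0,"fingers":0.3},
    {"slide":[0,1,0],"roll":0,"fingers":0.3},
    {"slide":[0,1,0],"roll":0,"fingers":0.3},
    {"slide":[0,1,0],"roll":0,"fingers":0.3},
    {"slide":[0,0.3,-1],"roll":0,"fingers":0.3},
    {"slide":[0,0,-0.5],"roll":0,"fingers":0.3},
    {"slide":[0,0,0],"roll":0,"fingers":0.3}
  ]
}}

```text
t: 22.82
tool_pos: [0.5798, -0.0854, 0.0859]
orientation: [1.187, 1.226, -1.191]
force: [-0.0, -0.5, 0.3]
opening: 0.0607
```

```bash

python3 - <<'E'
from h import *
P=shot('wrist','w12',(170,120,340,270),4.6)
np.save('P12.npy',np.array(P))
print(P,robot.read_state()['t'])
for d in robot.mark_of('wrist','notch'): print(d)
E
```

```text
(array([ 0.5798, -0.0854,  0.0859]), array([ 1.1871,  1.2259, -1.1912])) 22.875
{'point': [248.5, 227.0], 'p': 0.8}
```

View pics/w12.png

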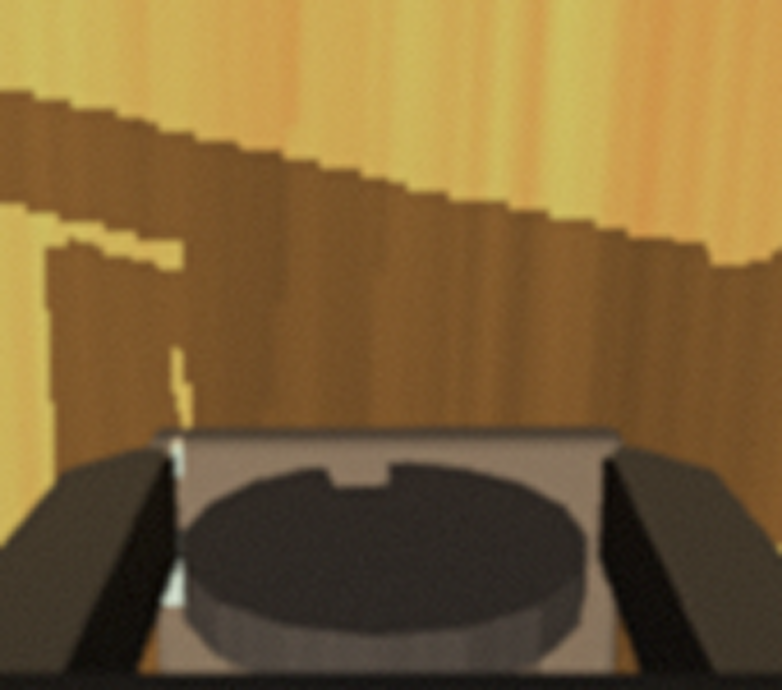

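```bash

cat >> h.py <<'E'
def onplane(uv,P,c,n):
    o,d=ray('wrist',uv,P); return o+d*(np.dot(c-o,n)/np.dot(d,n))
def fitdisc(rim,notch,P,y=-.107,th=.027):
    n=np.array([-np.sin(th),np.cos(th),0]);xx=np.array([np.cos(th),np.sin(th),0])
    c=np.array([.581,y,.078])
    Q=[onplane(u,P,c,n) for u in rim]; A=np.array([[q@xx,q[2]] for q in Q])
    M=np.c_[2*A,np.ones(len(A))]; s=np.linalg.lstsq(M,(A**2).sum(1),rcond=None)[0]
    r=np.sqrt(s[2]+s[0]**2+s[1]**2)
    N=np.array([[q@xx,q[2]] for q in [onplane(u,P,c,n) for u in notch]]).mean(0)
    print('centre',s[:2],'r',r,'notch rel',N-s[:2],'angle',np.arctan2(N[0]-s[0],-(N[1]-s[1])))
E
python3 - <<'E'
from h import *
P=np.load('P12.npy')
g=lambda L:[(170+a/4.6,120+b/4.6) for a,b in L]
rim=g([(182,550),(586,550),(440,466),(500,480),(545,502),(280,478),(230,500),(200,523),(384,633),(300,622),(470,622)])
for y in(-.105,-.107,-.11): fitdisc(rim,g([(328,468),(390,464),(335,487),(388,487)]),P,y)
E
```

```text
centre [0.5776 0.0832] r 0.03302376488373612 notch rel [-0.005  -0.0267] angle -0.1845325017413579
centre [0.5775 0.0789] r 0.03375362319471898 notch rel [-0.0051 -0.0273] angle -0.18453250174135874
centre [0.5775 0.0723] r 0.034848410661182924 notch rel [-0.0053 -0.0282] angle -0.18453250174132155
```

Call:
{"api": "play_rows", "payload": {
  "plan": [
    {"slide":[0,0,1],"roll":0,"fingers":0.3},
    {"slide":[0,-0.4,0.7],"roll":0,"fingers":0.3},
    {"slide":[0.07,-1,0],"roll":0,"fingers":0.3},
    {"slide":[0,-1,0],"roll":0,"fingers":0.3},
    {"slide":[0,-1,0],"roll":0,"fingers":0.3},
    {"slide":[0,0,-1],"roll":0,"fingers":0.3},
    {"slide":[0,0,-1],"roll":0,"fingers":0.3},
    {"slide":[0,0,-1],"roll":0,"fingers":0.3},
    {"slide":[0,0,-0.3],"roll":0,"fingers":0.3},
    {"slide":[0,0,0],"roll":0,"fingers":0.3},
    {"slide":[0,0,0],"roll":0,"fingers":0.3}
  ]
}}

```text
t: 24.3
tool_pos: [0.5847, -0.188, 0.042]
orientation: [1.189, 1.219, -1.187]
force: [-0.7, 0.2, 0.2]
opening: 0.0607
```

Call:
{"api": "play_rows", "payload": {
  "plan": [
    {"slide":[-0.09,0,-0.1],"roll":0,"fingers":0.3},
    {"slide":[0,0,0],"roll":0,"fingers":0.3}
  ]
}}

```text
t: 24.55
tool_pos: [0.5807, -0.1874, 0.0373]
orientation: [1.189, 1.222, -1.188]
force: [-0.5, -0.5, 0.0]
opening: 0.0604
```

```bash

python3 - <<'E'
from h import *
P=shot('wrist','w13',None,1.5); print(P[0],yaw())
E
```

```text
[ 0.5807 -0.1874  0.0373] 1.6100384963655576
```

View pics/w13.png

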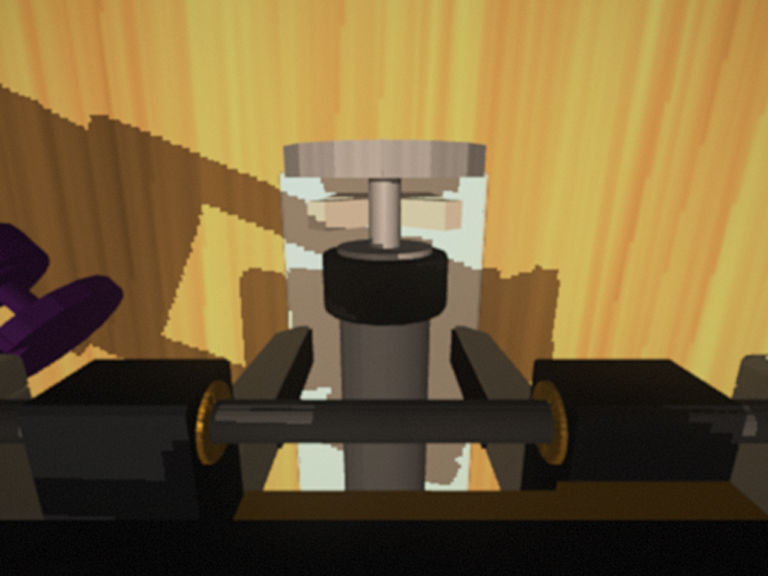

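Call:
{"api": "play_rows", "payload": {
  "plan": [
    {"slide":[0.04,0,0],"roll":0,"fingers":0.3},
    {"slide":[0,0,0],"roll":0,"fingers":0.0},
    {"slide":[0,0,0],"roll":0,"fingers":-1},
    {"slide":[0,0,0],"roll":0,"fingers":-1},
    {"slide":[0,0,0],"roll":0,"fingers":-1},
    {"slide":[0,0,0],"roll":0,"fingers":-1}
  ],
  "squeeze": 50
}}

```text
t: 25.35
tool_pos: [0.5819, -0.1873, 0.0369]
orientation: [1.189, 1.222, -1.188]
force: [1.7, -0.7, 0.3]
opening: 0.0348
```

Call:
{"api": "play_rows", "payload": {
  "plan": [
    {"slide":[0,0,0.2],"roll":0,"fingers":-1},
    {"slide":[0,0,0.5],"roll":0,"fingers":-1},
    {"slide":[0,0,0.6],"roll":0,"fingers":-1},
    {"slide":[0,0,0.6],"roll":0,"fingers":-1},
    {"slide":[0,0,0.5],"roll":0,"fingers":-1},
    {"slide":[0,0,0.2],"roll":0,"fingers":-1},
    {"slide":[0,0,0],"roll":0,"fingers":-1}
  ]
}}

```text
t: 26.22
tool_pos: [0.5822, -0.1875, 0.1155]
orientation: [1.189, 1.221, -1.188]
force: [-0.1, 0.3, -6.6]
opening: 0.0346
```

```bash

python3 - <<'E'
from h import *
P=shot('wrist','w14',None,1.5); print(P[0],yaw(),robot.read_state()['force'],robot.read_state()['wrist_torque'],robot.read_state()['opening'])
E
```

```text
[ 0.5822 -0.1875  0.1155] 1.608636473792276 [-0.7048 -0.6018 -7.6396] [ 0.0109 -0.0486 -0.0714] 0.03509719529571514
```

View pics/w14.png

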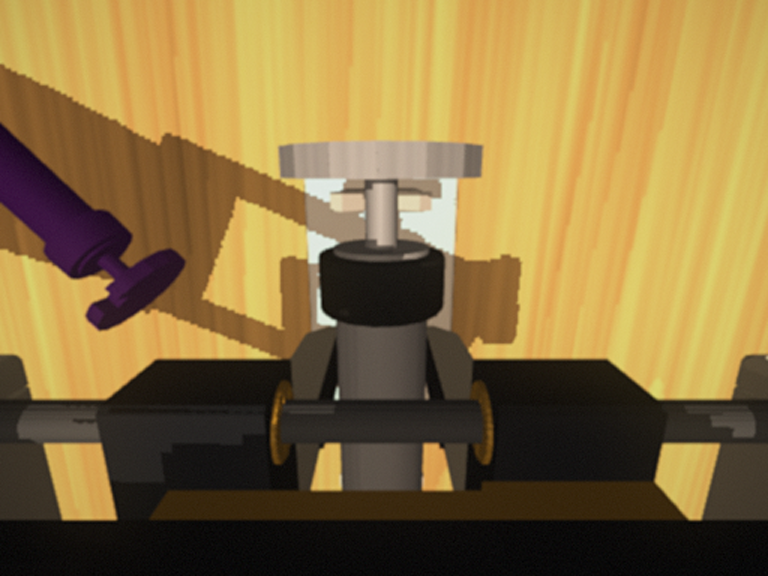

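Call:
{"api": "play_rows", "payload": {
  "plan": [
    {"slide":[0,0.4,0.8],"roll":0,"fingers":-1},
    {"slide":[0,0.8,0.85],"roll":0,"fingers":-1},
    {"slide":[-0.25,0.95,0],"roll":-0.06,"fingers":-1},
    {"slide":[-0.25,0.95,0],"roll":-0.1,"fingers":-1},
    {"slide":[-0.25,0.95,0],"roll":-0.1,"fingers":-1},
    {"slide":[-0.25,0.95,0],"roll":-0.1,"fingers":-1},
    {"slide":[-0.25,0.95,0],"roll":-0.1,"fingers":-1},
    {"slide":[-0.25,0.95,0],"roll":0,"fingers":-1},
    {"slide":[-0.25,0.95,0],"roll":0,"fingers":-1},
    {"slide":[-0.25,0.95,0],"roll":0,"fingers":-1},
    {"slide":[-0.25,0.95,0],"roll":0,"fingers":-1},
    {"slide":[-0.25,0.95,0],"roll":0,"fingers":-1},
    {"slide":[-0.25,0.95,0],"roll":0,"fingers":-1},
    {"slide":[-0.25,0.95,0],"roll":0,"fingers":-1},
    {"slide":[-0.25,0.95,0],"roll":0,"fingers":-1},
    {"slide":[-0.25,0.95,0],"roll":0,"fingers":-1},
    {"slide":[-0.25,0.55,0],"roll":0,"fingers":-1},
    {"slide":[0,0.2,0],"roll":0,"fingers":-1},
    {"slide":[0,0,0],"roll":0,"fingers":-1},
    {"slide":[0,0,0],"roll":0,"fingers":-1}
  ]
}}

```text
t: 28.78
tool_pos: [0.4697, 0.2693, 0.1644]
orientation: [1.236, 1.191, -1.237]
force: [-0.1, 0.8, -7.0]
opening: 0.035
```

```bash

python3 - <<'E'
from h import *
P=shot('wrist','w15',None,1.5); print(P[0],yaw(),robot.read_state()['t'])
th=np.radians(-2.05)
for y in(.091,.119): 
    p=np.array([.46855,.2379,.115])+y*np.array([-np.sin(th),np.cos(th),0]); print(p,proj('wrist',p,P)*1.5)
E
```

```text
[0.4697 0.2693 0.1644] -2.1277870700885235 28.825
[0.4718 0.3288 0.115 ] [379.7595 195.5947]
[0.4728 0.3568 0.115 ] [379.5783 144.9344]
```

View pics/w15.png

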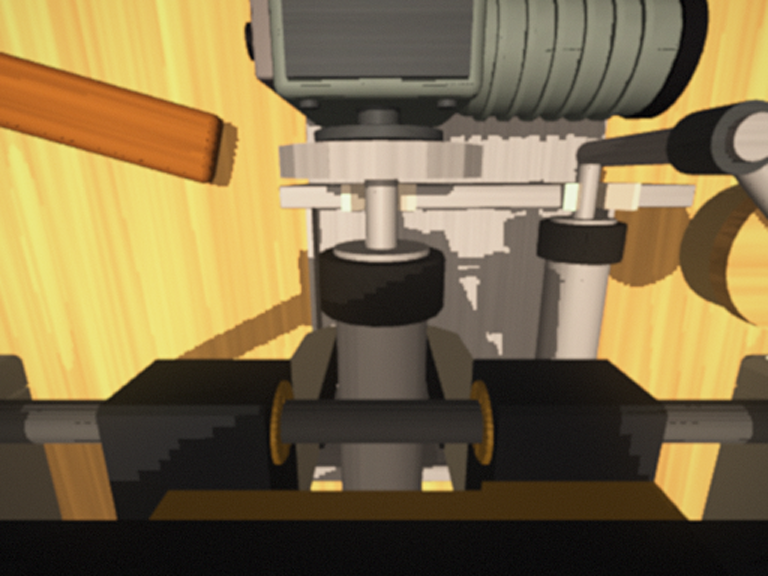

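Call:
{"api": "play_rows", "payload": {
  "plan": [
    {"slide":[0,0.03,-0.5],"roll":0,"fingers":-1},
    {"slide":[0,0,-0.6],"roll":0,"fingers":-1},
    {"slide":[0,0,-0.5],"roll":0,"fingers":-1},
    {"slide":[0,0,-0.4],"roll":0,"fingers":-1},
    {"slide":[0,0,-0.2],"roll":0,"fingers":-1},
    {"slide":[0,0,0],"roll":0,"fingers":-1}
  ]
}}

```text
t: 29.58
tool_pos: [0.4691, 0.271, 0.098]
orientation: [1.235, 1.192, -1.236]
force: [0.0, -0.2, -6.4]
opening: 0.035
```

```bash

python3 - <<'E'
from h import *
P=shot('wrist','w16',None,1.5); print(P[0],yaw(),robot.read_state()['t'],robot.read_state()['force'])
E
```

```text
[0.4691 0.271  0.098 ] -2.0683947913886485 29.625 [ 0.0294 -0.554  -6.9194]
```

View pics/w16.png

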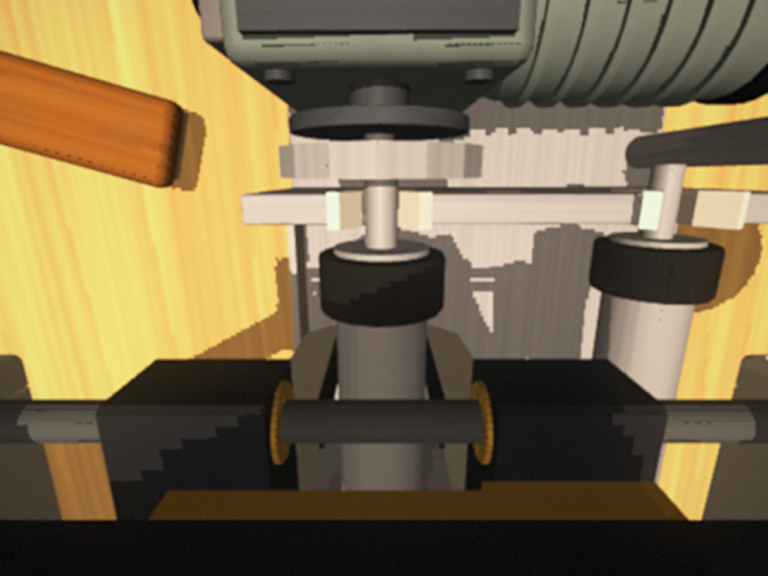

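Call:
{"api": "play_rows", "payload": {
  "plan": [
    {"slide":[0,0,-0.15],"roll":0,"fingers":-1},
    {"slide":[0,0,-0.15],"roll":0,"fingers":-1},
    {"slide":[0,0,-0.1],"roll":0,"fingers":-1},
    {"slide":[0,0,0],"roll":0,"fingers":-1}
  ]
}}

```text
t: 30.12
tool_pos: [0.4691, 0.2709, 0.086]
orientation: [1.235, 1.192, -1.236]
force: [-0.2, 1.0, -6.8]
opening: 0.0351
```

Call:
{"api": "play_rows", "payload": {
  "plan": [
    {"slide":[0,0,-0.06],"roll":0,"fingers":-1},
    {"slide":[0,0,-0.03],"roll":0,"fingers":-1},
    {"slide":[0,0,0],"roll":0,"fingers":-1}
  ]
}}

```text
t: 30.5
tool_pos: [0.4694, 0.2711, 0.0837]
orientation: [1.236, 1.192, -1.236]
force: [-0.2, -0.4, -7.1]
opening: 0.0346
```

Call:
{"api": "play_rows", "payload": {
  "plan": [
    {"slide":[0,0,-0.05],"roll":0,"fingers":-1},
    {"slide":[0,0,0],"roll":0,"fingers":-1}
  ]
}}

```text
t: 30.75
tool_pos: [0.4693, 0.271, 0.0821]
orientation: [1.236, 1.192, -1.236]
force: [0.1, -0.1, -6.9]
opening: 0.035
```

Call:
{"api": "play_rows", "payload": {
  "plan": [
    {"slide":[0,0,-0.04],"roll":0,"fingers":-1},
    {"slide":[0,0,0],"roll":0,"fingers":-1}
  ]
}}

```text
t: 31.0
tool_pos: [0.4694, 0.271, 0.0809]
orientation: [1.236, 1.192, -1.236]
force: [-0.9, 0.2, -7.5]
opening: 0.035
```

Call:
{"api": "play_rows", "payload": {
  "plan": [
    {"slide":[0,0,-0.04],"roll":0,"fingers":-1},
    {"slide":[0,0,0],"roll":0,"fingers":-1}
  ]
}}

```text
t: 31.25
tool_pos: [0.4693, 0.271, 0.0797]
orientation: [1.236, 1.192, -1.236]
force: [-0.1, -0.3, -6.8]
opening: 0.0351
```

Already past the height where the pin would block it (7–10 mm high), with no contact force. I'll keep lowering.

Call:
{"api": "play_rows", "payload": {
  "plan": [
    {"slide":[0,0,-0.04],"roll":0,"fingers":-1},
    {"slide":[0,0,0],"roll":0,"fingers":-1}
  ]
}}

```text
t: 31.5
tool_pos: [0.4693, 0.271, 0.0785]
orientation: [1.236, 1.192, -1.236]
force: [0.5, -0.1, -6.8]
opening: 0.0347
```

Call:
{"api": "play_rows", "payload": {
  "plan": [
    {"slide":[0,0,-0.04],"roll":0,"fingers":-1},
    {"slide":[0,0,0],"roll":0,"fingers":-1}
  ]
}}

```text
t: 31.75
tool_pos: [0.4693, 0.271, 0.0773]
orientation: [1.236, 1.192, -1.236]
force: [-0.5, -0.1, -6.1]
opening: 0.035
```

Call:
{"api": "play_rows", "payload": {
  "plan": [
    {"slide":[0,0,-0.04],"roll":0,"fingers":-1},
    {"slide":[0,0,0],"roll":0,"fingers":-1}
  ]
}}

```text
t: 32.0
tool_pos: [0.4693, 0.271, 0.0761]
orientation: [1.236, 1.192, -1.236]
force: [0.7, -0.3, -7.1]
opening: 0.0348
```

Call:
{"api": "play_rows", "payload": {
  "plan": [
    {"slide":[0,0,-0.03],"roll":0,"fingers":-1},
    {"slide":[0,0,0],"roll":0,"fingers":-1}
  ]
}}

```text
t: 32.25
tool_pos: [0.4694, 0.2711, 0.0752]
orientation: [1.236, 1.192, -1.236]
force: [-0.7, -0.0, -7.8]
opening: 0.0351
```

Call:
{"api": "play_rows", "payload": {
  "plan": [
    {"slide":[0,0,-0.03],"roll":0,"fingers":-1},
    {"slide":[0,0,0],"roll":0,"fingers":-1}
  ]
}}

```text
t: 32.5
tool_pos: [0.4694, 0.2711, 0.0744]
orientation: [1.236, 1.192, -1.236]
force: [-0.6, 0.0, -6.7]
opening: 0.035
```

Call:
{"api": "play_rows", "payload": {
  "plan": [
    {"slide":[0,0,-0.03],"roll":0,"fingers":-1},
    {"slide":[0,0,0],"roll":0,"fingers":-1}
  ]
}}

```text
t: 32.75
tool_pos: [0.4695, 0.2711, 0.074]
orientation: [1.236, 1.192, -1.236]
force: [-3.3, -0.9, -1.2]
opening: 0.0353
```

Call:
{"api": "play_rows", "payload": {
  "plan": [
    {"slide":[0,0,-0.03],"roll":0,"fingers":-1},
    {"slide":[0,0,0],"roll":0,"fingers":-1}
  ]
}}

```text
t: 33.0
tool_pos: [0.4695, 0.2711, 0.0738]
orientation: [1.236, 1.192, -1.235]
force: [-6.7, -3.1, 5.5]
opening: 0.0352
```

```bash

python3 - <<'E'
from h import *
P=shot('wrist','w17',None,1.5); s=robot.read_state();print(P[0],yaw(),s['t'],s['force'],s['wrist_torque'])
E
```

```text
[0.4695 0.2711 0.0738] -2.0635360918382255 33.05 [-6.5812 -2.5661  5.3542] [-0.5595  1.0626 -0.0049]
```

View pics/w17.png

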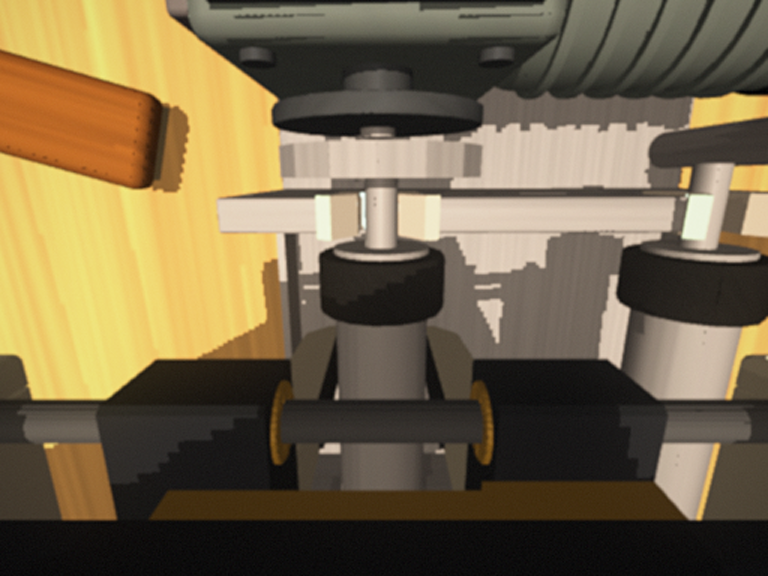

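Call:
{"api": "play_rows", "payload": {
  "plan": [
    {"slide":[-0.03,0,0.01],"roll":0,"fingers":-1},
    {"slide":[0,0,0],"roll":0,"fingers":-1}
  ]
}}

```text
t: 33.3
tool_pos: [0.4695, 0.2712, 0.0739]
orientation: [1.237, 1.191, -1.234]
force: [-1.2, -2.5, 3.8]
opening: 0.035
```

```bash

python3 - <<'E'
from h import *
P=shot('wrist','w18',(140,80,400,180),3); s=robot.read_state();print(P[0],yaw(),s['t'],s['force'],s['wrist_torque'])
shot('scene','s5',(260,160,370,250),7)
E
```

```text
[0.4695 0.2712 0.0739] -2.0730547529873182 33.35 [-0.0213 -2.25    4.9398] [-0.5267 -0.0713  0.0355]
```

View pics/w18.png

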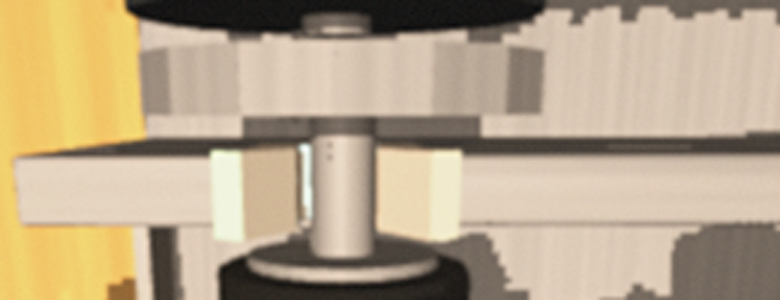

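View pics/s5.png

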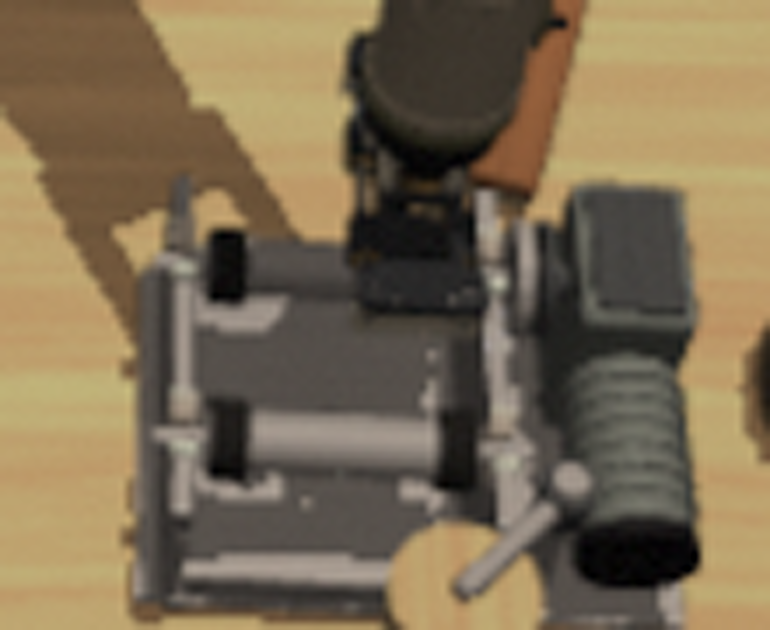

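The journal is on the slot floor, and TCP z 0.0739 matches the predicted seated height. The disc and tyre sit at the same image rows as when it was carried level, so it isn't tilted. Now I let go.

Call:
{"api": "play_rows", "payload": {
  "plan": [
    {"slide":[0,0,0],"roll":0,"fingers":-0.1},
    {"slide":[0,0,0],"roll":0,"fingers":0.1},
    {"slide":[0,0,0],"roll":0,"fingers":0.3},
    {"slide":[0,0,0],"roll":0,"fingers":0.3},
    {"slide":[0,0,0],"roll":0,"fingers":0.3}
  ]
}}

```text
t: 34.02
tool_pos: [0.4684, 0.2711, 0.0729]
orientation: [1.236, 1.192, -1.236]
force: [0.1, 0.4, -0.3]
opening: 0.06
```

```bash

python3 - <<'E'
from h import *
P=shot('wrist','w19',None,1.5); s=robot.read_state();print(P[0],yaw(),s['t'],s['force'],s['opening'])
E
```

```text
[0.4684 0.2711 0.0729] -2.0658406364123434 34.075 [ 0.3112 -0.0502  0.3412] 0.0604711040852655
```

View pics/w19.png

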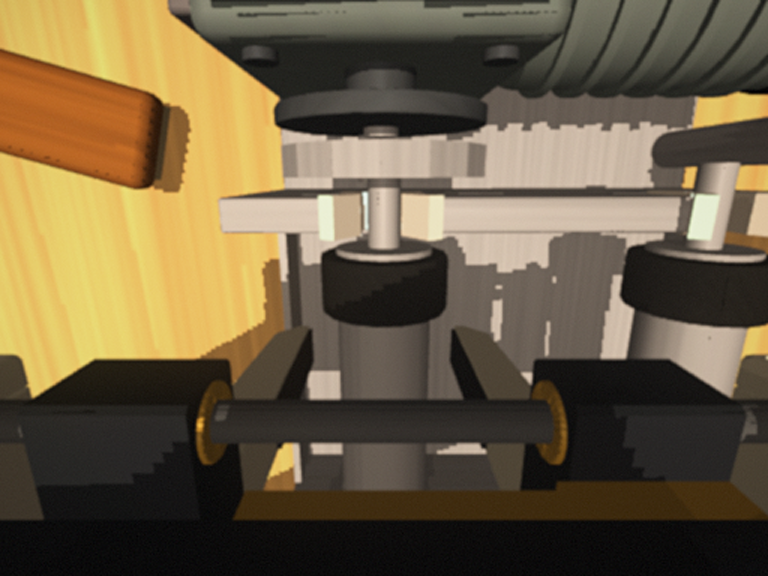

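Call:
{"api": "play_rows", "payload": {
  "plan": [
    {"slide":[0,0,0.5],"roll":0,"fingers":0.3},
    {"slide":[0,0,1],"roll":0,"fingers":0.3},
    {"slide":[0,0,1],"roll":0,"fingers":0.3},
    {"slide":[0,0,1],"roll":0,"fingers":0.3},
    {"slide":[0,0,1],"roll":0,"fingers":0.3},
    {"slide":[0,-1,0.5],"roll":0,"fingers":0.3},
    {"slide":[0,-1,0],"roll":0,"fingers":0.3},
    {"slide":[0,-1,0],"roll":0,"fingers":0.3},
    {"slide":[0,-1,0],"roll":0,"fingers":0.3},
    {"slide":[0,0,0],"roll":0,"fingers":0.3},
    {"slide":[0,0,0],"roll":0,"fingers":0.3}
  ]
}}

```text
t: 35.45
tool_pos: [0.4687, 0.1516, 0.2237]
orientation: [1.237, 1.192, -1.235]
force: [0.8, -0.6, 0.6]
opening: 0.06
```

```bash

python3 - <<'E'
from h import *
P=shot('wrist','w20',None,1.5); s=robot.read_state();print(P[0],yaw(),s['t'],s['force'])
for n in('journal_plain','journal_drive'):
  for d in robot.mark_of('wrist',n)[:3]: print(n,d['p'],d['point'],atz('wrist',d['point'],.115,P))
im=robot.read_camera('top')[:,:,::-1]; 
shot('scene','s6',(260,160,370,250),7)
E
```

```text
[0.4687 0.1516 0.2237] -2.0480652647878883 35.5 [-0.5083  1.4358 -0.148 ]
journal_plain 0.9 [249.7, 187.3] [0.464  0.1446 0.115 ]
journal_drive 0.65 [250.0, 4.9] [0.4721 0.328  0.115 ]
```

View pics/w20.png

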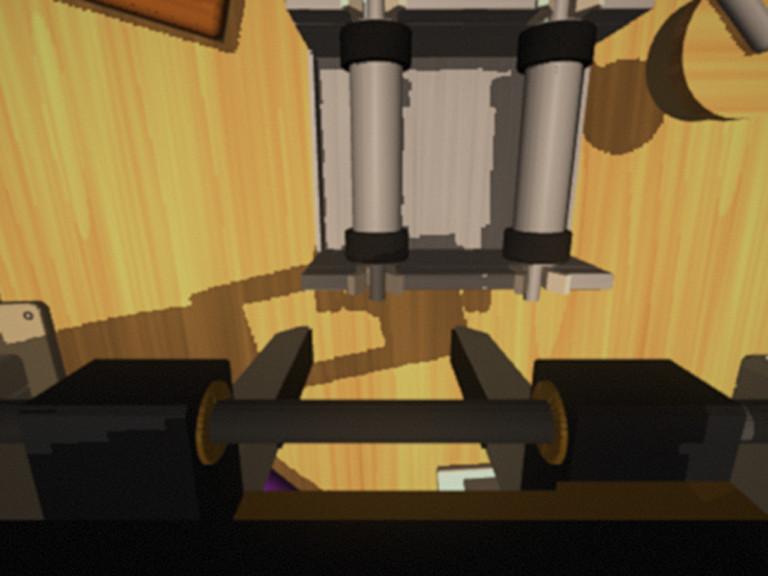

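View pics/s6.png

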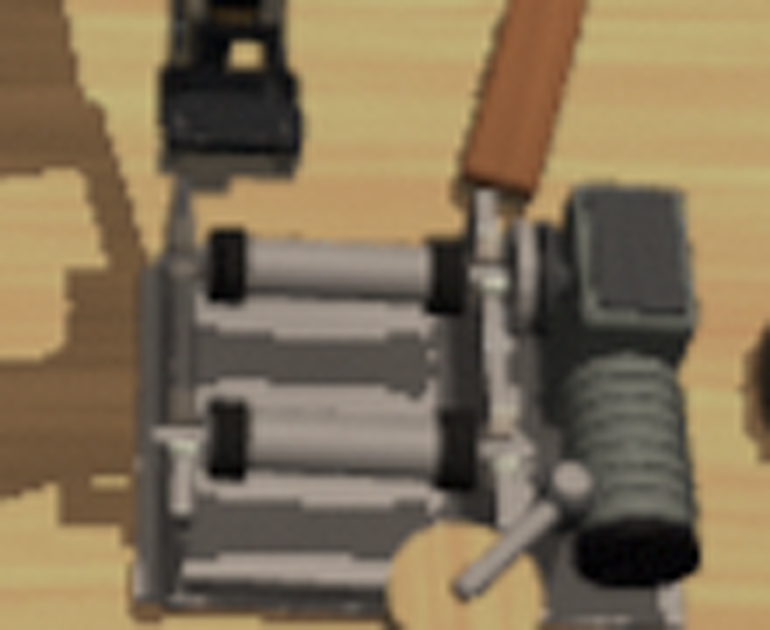

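```bash
python3 -c "
from plant import robot
print(robot.close_job(), robot.read_state()['t'])"
```

```text
the job is handed in; nothing more can be done
the job is handed in; nothing more can be done
```

The front roller is back in the machine's front slots with the disc at the gearbox. I handed the job in at about 36 s; no verdict was given.

- **Pin and notch:** The wrist camera showed the drive pin stopped about 0.2 rad towards the machine's front. The moves allow no turn about the roller's axis. So while the roller was still on the stand, I rolled it with one finger until the notch leaned 0.185 rad the same way, measured in a picture.
- **Lowering and release:** I gripped at 50 N and lowered it in small steps, with no contact at the height where the pin would block it. It touched down at the predicted seated height, within about 0.5 mm, with roughly 12 N of support. I opened the fingers only then.
- **Last checks:**
    - The roller did not move on release.
    - In the scene view it lies parallel to the rear roller.
    - The journal marks are within about 2.5 mm of the seats found earlier.
    - The gripper is clear of it.
- **Not confirmed:** I could not see the notch on the pin once the roller was seated; that rests on the height and level checks.
- **Disagreements:**
    - The fingers first touched things about 20 mm higher on the tool than the stated tool point implied. A first try at turning the roller by pressing on its tyre therefore never made contact, so I gripped lower than the stated grasp point.
    - At touchdown there was a sideways force of 6.6 N against the slot wall, which I relieved before letting go. A 2.5 N force along the axis remained until release.

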